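# Load the shaker and fit the tray's missing hold-down spring

## Robot

A 6-joint arm with a two-finger parallel gripper is mounted at the origin on the work surface. World frame = base frame: x ahead of the robot, y to its left, z up, the work surface at z = 0. Lengths are in m, angles in rad, forces in N, time in s.
With the tool pointing down it reaches from about 0.35 to 0.875 m from the base axis. Payload 4.2 kg.
Tool frame: the origin (TCP) lies midway between the tips of the shut fingers; the grasp point (between the pads) lies 19 mm behind it; x points along the fingers, y is the direction in which the jaws open and shut, and the axes are right-handed (so a half turn about x gives the same grasp; the last joint's range is limited). The gripper opens to 85 mm and grips with 20 to 120 N. Pads are 22 mm wide; open, the fingers measure 114 mm over their backs; the gripper's body (76 mm by 85 mm) begins 54 mm behind the grasp point. The pads swing forward as they close: fully open they stand 13 mm farther back than shut.
Start: joints at [1.393, 0.385, 0.008, 0, -1.194, -0.259], TCP at [0.264, 0.566, 0.231] pointing down, gripper open.
Joint ranges: [-3.14, 3.14], [-1.21, 2.06], [-1.07, 1.41], [-3.16, 2.05], [-2.99, -0.16], [-3.1, 3.1]. Speed limits (rad/s): [2.79, 2.79, 3.14, 3.14, 3.14, 3.14].

## Interface

Orientations are given as a unit quaternion [w, x, y, z].
In Python, from cell import robot gives the robot as it stands. The module is installed in compiled form; this text tells all that it offers.
- The arm moves only by the shell command python3 -m creep 'ROWS' [FORCE]. ROWS is JSON, a list of rows, each a list of 3 entries, a list of its own where there are three numbers: the turn, a rotation vector about the tool's x, y, z in rad, then the shift along the tool's x, y, z in m, then the closure, from 0 (fully open) to 1 (shut). In form: [[[ax, ay, az], [dx, dy, dz], grip], ...]. A call has 1 to 20 rows; each row is the pose to reach, as a shift and turn from the pose measured when the call began, along the tool's axes at that moment; what a row does not reach only later rows make up. A row lasts 1/10 s, in which the tool goes at most 50 mm and 8.59 degrees, less where a joint would pass 70% of its speed; a pose out of reach is approached as far as the arm can. A call with a gripper value outside its range is refused whole. The fingers move at their own pace and stop on an object; FORCE is the grip in N (left out, the last holds). Time passes only in rows, so rows that repeat a pose let the fingers close. It gives the time, the measured TCP pose, the force and the opening at its end, in the units of the state.
- robot.observe(): the state, without advancing time (a new reading comes with each control period).
- robot.read_camera(name): name is "side" or "top"; returns the picture (384x512x3 uint8, blue, green, red); there is no depth.
- robot.camera_params(name): a dict with "fov_y" (degrees; the focal length in pixels is half the picture's height over the tangent of half this angle, whatever the lens; pixels are square), "cx", "cy" (the principal point, pixels), "xyz" and "orientation" of the camera in the world. Camera axes: x right, y up, looking along -z (the intrinsics and any distortion apply to the point x, -y, -z); pixel columns grow to the right and rows downward; lengths in m; the calibration is good to about 2 mm. A picture is of the moment at which its call begins. camera_params takes no time and is no camera call.
- robot.sign_off(): hands the job in, once; it reports no verdict.
Trained networks look in the newest picture that a camera, given by its name, has taken for a name from the list of things; names that differ only in an ending like _2 or _b are one class to them, and where a whole thing is asked for, a point or a joint stands for the part that bears it (a point fixed in the world has none). Each returns a list of dicts, best first, with "score" (0 to 1); they miss things now and then, are a little off and sometimes report something else, mostly with a low value. They report only what shows in the picture. A call takes as long as a camera call. They do not tell look-alikes from the thing itself.
- robot.look_for(target, camera): "uv" ([column, row] in pixels, amid what is visible of it).
- robot.masks_of(target, camera): "region" (384x512 bool, what is visible of it) and "uv" ([column, row] in pixels, amid what is visible of it).
The state is a dict: "t": time; "joints": joint angles; "qd": joint speeds; "joint_efforts": joint torques, N m; "tool_pos": TCP position; "eef_rot": TCP orientation; "wrist_force": force on the tool from outside, world axes, zero at the start; "wrist_torque": the same for the moment, N m; "grip_width": finger opening in m.
Only numpy, scipy, OpenCV 4.12 (cv2) and the standard library are available. Lean on these libraries where they do the work, as an engineer would, in place of code of your own. Each camera call takes 0.05 s, during which the arm holds its last target.

## Task

Get the shaker tray ready to run: gently stand the amber jar upright about the middle of the tray's empty back bay, and fit the loose spring from the pipette rest across the tray's empty middle row, like its two neighbours: hook leg right down in the middle hole of the left side lip, spring stretched, loop over the middle post of the right lip and down under the post's head. Leave everything else standing where it is.

Things in the scene. Friction and masses are not known exactly. Their poses are not given: they have to be found in the camera images.
- jar_mid (a point): straight-sided amber jar with a white ribbed lid of the same width, 56 mm diameter, 70 mm tall, about 0.15 kg, on the bench; this point is on its axis, half-way up (35 mm above its foot); z along its axis, up
- spring_grip (a point): centre of the grey flat-sided finger grip at the loop end of the loose steel tension spring: block 12 mm thick (x), 28 long (y), 18 tall (z), on the spring's axis; pinch it across x. y runs along the spring from grip to hook, z up. Coil 12 mm wide from y = 14 to 162 mm. The spring lies level in a notch of the rest, grip and loop beyond the comb, whose side is 15 mm from the block
- hook_tip (a point): lower tip of the spring's hook: from the coil's end 22 mm of straight 2.5 mm wire, then a straight leg bent square down (-z), its tip 26 mm below the spring's axis; leg at y = 184 mm from the grip's centre while unstretched. The spring stays straight, does not sag and weighs 0.11 kg; it begins to stretch at 3 N and takes 0.18 N per mm more (about 9.5 N fitted, 36 mm stretched)
- loop_seat (a point): point inside the loop, on the spring's axis, 46.5 mm from the grip's centre (y = -46.5 mm), where the post's axis ends up when the spring pulls the loop's end against the post. The loop is a flat oblong of 2.5 mm wire in the grip's x-y plane, its opening 18 mm wide, clear from y = -24 to -50 mm
- hole (a point): middle hole of the left (+y) side lip of the shaker's tray: vertical through hole of 10 mm diameter in a 4 mm thick lip, 35 mm of free space below; this point is on the hole's axis at the lip's top face. Axes are the tray's: x to the tray's back, y from the post to the hole, z up
- post (a point): middle post of the right (-y) side lip: upright stud, shank 7 mm thick and 7 mm high, on it a head of 10 mm diameter, 10 mm tall in all; this point is on its axis at the lip's top face, 270 mm from the hole along the tray's -y and at the same height. The tray's side walls below the lips are 8 mm inside of the post and of the hole
- bay (a point): middle of the tray's back bay, on its floor (50 mm below the lips' top face, 95 mm above the bench); axes as the tray's. The bay lies between the row of the middle hole and post (40 mm to -x) and the fitted back spring (40 mm to +x, 12 mm thick, axis 52 mm above the floor); the side walls are 125 mm to either side (y)
- shaker_centre (a point): centre of the tray's floor. The orbital shaker (off, fixed, white housing 300 x 300 mm, tray 222 x 298 mm) has its low control panel towards -x; two springs like the loose one are fitted in the rows 80 mm before and behind the middle one
- rest: white pipette rest of two notched combs, 126 x 86 x 50 mm, fixed; origin under its centre; the spring lies in its outermost notch on the -x side
- glass_pot: clear glass pot with a metal lid, 60 mm wide, 63 mm tall, standing in the tray's front bay between the fitted front spring and the middle row; origin at the centre of its foot
- beaker: glass beaker, 64 mm wide, 85 mm tall, on the bench; origin at the centre of its foot
- tube50: single large capped tube standing on the bench, 34 mm wide, 116 mm tall; origin at its foot
- marker: marker pen lying on the bench, 13 x 118 mm; origin under its centre
- pipette: glass pipette, 8 x 200 mm, lying in the rest's far notch, 90 mm from the spring; origin at its centre
- rack: tube rack full of small tubes, 85 x 125 x 59 mm; origin under its centre
- tipbox: box of pipette tips, 87 x 122 x 67 mm; origin under its centre
- timer: bench timer, 60 x 65 x 24 mm; origin under its centre
Things that resemble listed ones, but are neither listed nor needed, are in the scene too. What is shaped like the part that bears jar_mid but green or purple is not meant.

How it is judged:
By the outcome, as a careful person would: the job done as asked, in the order asked, and still so for the second after the job is handed in, with the robot touching nothing.
It also fails if it takes over 51 s, if anything falls off the work surface, if the arm or the gripper's body presses on something with over 40 N, if the wrist force passes 120 N, or if a joint passes its speed limit or range.

## Working session

There is one attempt and no reset: what is moved stays moved. The work goes in short steps, Python scripts to look and compute and a shell command to move; the robot and the scene stay as the last step left them, time stands still between calls to the robot, and variables do not carry over. Pictures are saved under pics/ and viewed, and the job is handed in when it is done.

```bash
mkdir -p pics; ls; python3 - <<'E'
from cell import robot
import cv2
s=robot.observe()
for k,v in s.items(): print(k,v)
for c in("side","top"):
    print(c,robot.camera_params(c))
    cv2.imwrite(f"pics/{c}0.png",robot.read_camera(c))
E
```

```text
pics
t 0.0
joints [ 1.39258427e+00  3.85566954e-01  6.60939542e-03 -5.33504585e-04
 -1.19399604e+00 -2.58588346e-01]
qd [-0.00112704  0.00136782  0.00091723  0.00125536 -0.00095162 -0.00021494]
joint_efforts [ 6.42457380e-04 -3.92287374e+01  1.88397771e+01  4.18611199e+00
 -4.66789716e-03 -9.70319462e-06]
tool_pos [0.26413294 0.56578795 0.23020376]
eef_rot [ 0.15250619 -0.69014965  0.15404447  0.69043871]
wrist_force [0.73620968 0.1624414  0.05919802]
wrist_torque [-0.01345778  0.00799073  0.05672891]
grip_width 0.08481969041351849
side {'fov_y': 46.72166135803153, 'cx': 259.612826145923, 'cy': 194.15680880624242, 'xyz': array([-0.49992639, -1.01934699,  0.94997755]), 'orientation': array([ 0.7989669 ,  0.45894711, -0.18796613, -0.34012964])}
top {'fov_y': 47.0546497232927, 'cx': 256.86974489942793, 'cy': 189.29559780074777, 'xyz': array([ 0.27109358, -0.01188027,  1.51840864]), 'orientation': array([ 0.71426805,  0.05185708, -0.0613757 , -0.69524458])}
```

View pics/side0.png

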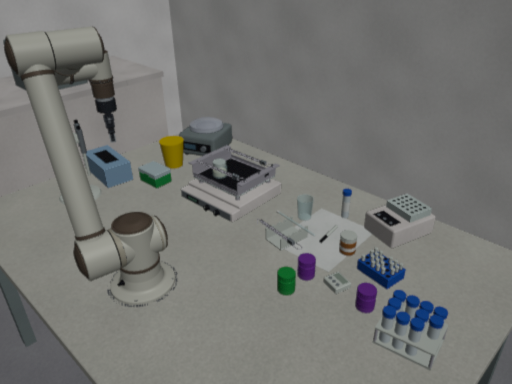

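View pics/top0.png

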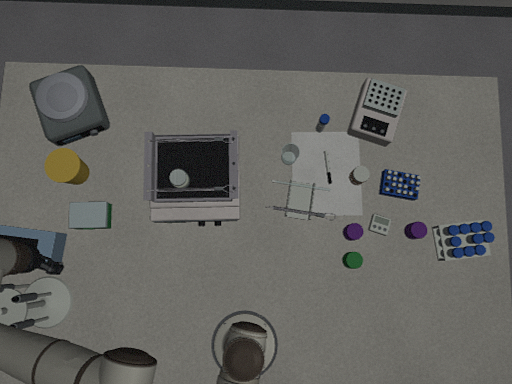

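```bash
cat > h.py <<'E'
import numpy as np, cv2
from scipy.spatial.transform import Rotation as R
from cell import robot
P={c:robot.camera_params(c) for c in("side","top")}
def Rm(q): return R.from_quat([q[1],q[2],q[3],q[0]]).as_matrix()
def proj(p,c):
    k=P[c]; f=192/np.tan(np.radians(k["fov_y"]/2))
    q=(np.atleast_2d(p)-k["xyz"])@Rm(k["orientation"])
    return np.c_[k["cx"]+f*q[:,0]/-q[:,2], k["cy"]+f*q[:,1]/q[:,2]]
def ray(uv,c):
    k=P[c]; f=192/np.tan(np.radians(k["fov_y"]/2))
    d=np.array([(uv[0]-k["cx"])/f,-(uv[1]-k["cy"])/f,-1.]); d=Rm(k["orientation"])@d
    return k["xyz"],d/np.linalg.norm(d)
def atz(uv,c,z):
    o,d=ray(uv,c); return o+d*(z-o[2])/d[2]
def tri(u,v):
    o1,d1=ray(u,"top");o2,d2=ray(v,"side")
    A=np.c_[d1,-d2];s=np.linalg.lstsq(A,o2-o1,rcond=None)[0]
    a=o1+s[0]*d1;b=o2+s[1]*d2
    return (a+b)/2,np.linalg.norm(a-b)
def crop(img,x0,y0,x1,y1,k,name):
    im=cv2.resize(img[y0:y1,x0:x1],None,fx=k,fy=k,interpolation=cv2.INTER_CUBIC)
    im=np.clip(im.astype(float)*1.5,0,255).astype(np.uint8)
    cv2.imwrite("pics/"+name,im)
E
python3 - <<'E'
from h import *
t=cv2.imread("pics/top0.png");s=cv2.imread("pics/side0.png")
crop(t,255,105,385,245,5,"t_rest.png")
crop(t,140,120,250,230,5,"t_shk.png")
crop(s,245,180,385,300,5,"s_rest.png")
crop(s,175,135,290,225,6,"s_shk.png")
print(proj([[0,0,0],[0.264,0.566,0.23]],"top"),proj([[0,0,0],[0.264,0.566,0.23]],"side"))
for n in ["jar_mid","spring_grip","hook_tip","loop_seat","hole","post","bay","shaker_centre","rest","glass_pot","beaker","tube50"]:
    for c in("top","side"):
        print(n,c,[(np.round(d["uv"],1).tolist(),round(d["score"],2)) for d in robot.look_for(n,c)][:5])
print(robot.observe()["t"])
E
```

```text
[[243.99326452 343.60810463]
 [ 48.30409969 257.76920181]] [[142.73521737 282.23634938]
 [112.54135736 141.11954599]]
jar_mid top [([360.4, 172.8], 0.72), ([353.3, 257.9], 0.72), ([352.1, 235.5], 0.62), ([414.2, 230.7], 0.6)]
jar_mid side [([287.0, 279.7], 0.94), ([363.9, 298.7], 0.85), ([345.1, 241.0], 0.76), ([307.1, 266.0], 0.58), ([230.0, 187.6], 0.31)]
spring_grip top [([305.3, 214.2], 0.69)]
spring_grip side [([281.5, 234.7], 0.74)]
hook_tip top []
hook_tip side []
loop_seat top [([298.7, 213.3], 0.6)]
loop_seat side []
hole top [([191.3, 176.8], 0.73)]
hole side [([231.0, 188.5], 0.79)]
post top [([194.7, 178.8], 0.93)]
post side [([230.5, 188.3], 0.58)]
bay top [([191.1, 176.7], 0.59)]
bay side [([228.7, 183.5], 0.81)]
shaker_centre top [([194.1, 175.8], 0.63)]
shaker_centre side [([346.0, 202.1], 0.59)]
rest top [([298.9, 197.7], 0.65), ([303.6, 214.3], 0.32)]
rest side [([286.3, 233.4], 0.61)]
glass_pot top [([179.1, 182.4], 0.79)]
glass_pot side [([214.3, 161.8], 0.47), ([230.0, 188.0], 0.45)]
beaker top []
beaker side [([303.8, 202.4], 0.89), ([346.4, 241.4], 0.19)]
tube50 top [([195.0, 175.5], 0.63), ([321.6, 123.0], 0.62), ([378.5, 222.1], 0.52)]
tube50 side [([346.7, 203.9], 0.68), ([292.9, 224.1], 0.5)]
1.3
```

View pics/t_rest.png

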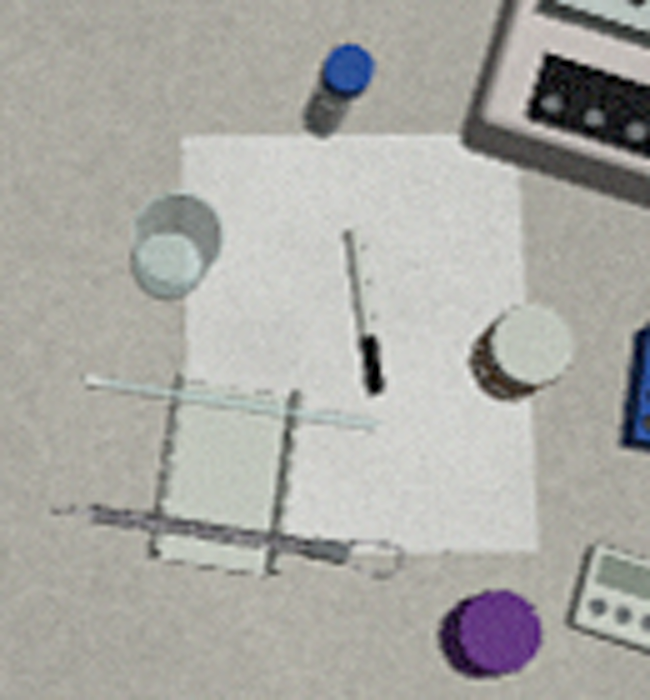

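View pics/t_shk.png

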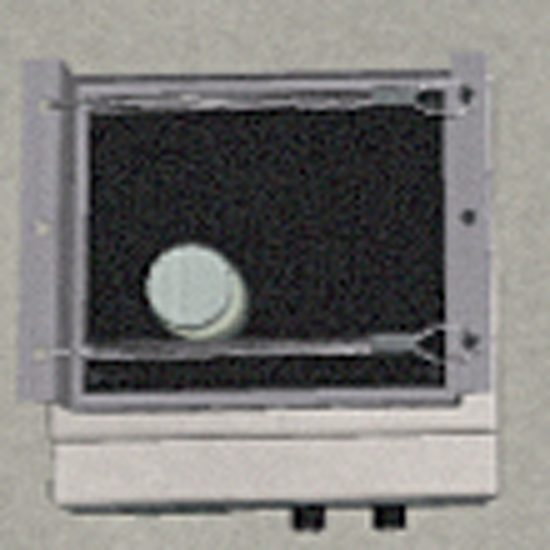

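View pics/s_rest.png

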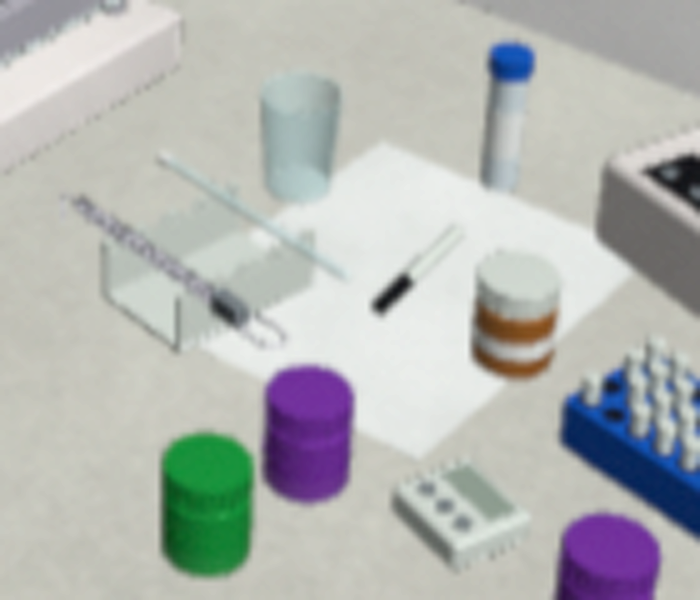

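View pics/s_shk.png

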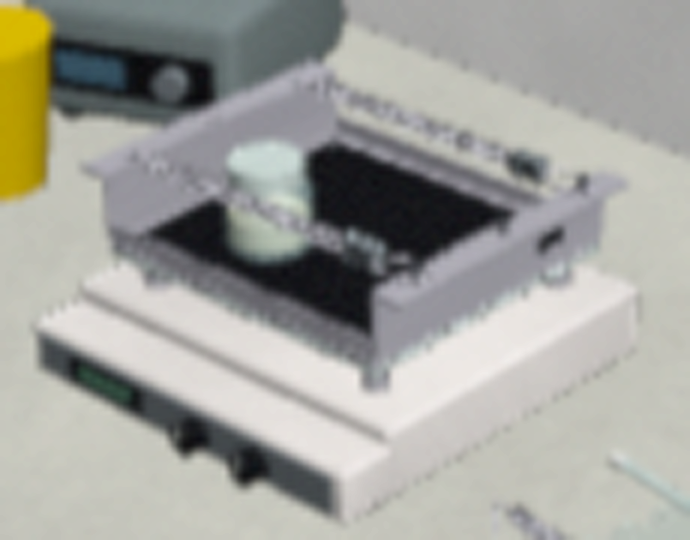

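```bash
python3 - <<'E'
from h import *
def un(p,o): return np.array([(p[0]+.5)/5-.5+o[0],(p[1]+.5)/5-.5+o[1]])
o=(140,120)
H=[un(p,o) for p in [(44,353),(42,229),(44,105)]]
Q=[un(p,o) for p in [(469,342),(469,217),(468,94)]]
t=cv2.cvtColor(cv2.imread("pics/top0.png"),cv2.COLOR_BGR2GRAY)
for p in H+Q:
    x,y=np.round(p).astype(int); print(p); print(t[y-3:y+4,x-3:x+4])
for p,q in zip(H,Q):
    a=atz(p,"top",.145);b=atz(q,"top",.153);print(a,b,np.linalg.norm((a-b)[:2]))
for n in ["jar_mid","glass_pot"]:
  for c in("top","side"):
    for d in robot.masks_of(n,c):
        print(n,c,d["uv"],d["score"],d["region"].sum())
print("jar lid",atz(un((531,345),(255,105)),"top",.07))
print("grip",atz(un((328,549),(255,105)),"top",.06),"loopend",atz(un((400,560),(255,105)),"top",.06),"coil end",atz(un((92,513),(255,105)),"top",.06),"wire",atz(un((58,510),(255,105)),"top",.06))
E
```

```text
[148.4 190.2]
[[ 98  96  99  97 100  98  83]
 [100  97  95  95  97 100  75]
 [ 98  94  94  97  94  96  82]
 [ 98 100 111 109 100 110 106]
 [100 101 110 110 101  95  72]
 [ 99  92  96  91  97  94  75]
 [ 98  96  98 102 104  96  79]]
[148.  165.4]
[[101  97  97  99 103  98  83]
 [100  98  98  93  97 103  83]
 [ 96  98 108  99  95  91  82]
 [ 96  91 107 120 109  97  82]
 [ 98  95 108 115 103  95  82]
 [100  99  99 100  96  97  83]
 [ 96  97  98  99 101 101  82]]
[148.4 140.6]
[[103  97  99  98 105 105  97]
 [101 100  99  94  93  94  95]
 [ 95  98  97 110 100  79  70]
 [100  99 102 112  95  73  62]
 [ 99  99  99 108 109 104 102]
 [103  99  95 100 102 101  98]
 [101  95 101 100 104 106  97]]
[233.4 188. ]
[[112 112  95  90 104 102 101]
 [ 98 102  84  68  91  99 101]
 [103  96  81  46  51  67  94]
 [102 104  67  36  34  68  98]
 [107 102  87  51  61  94 103]
 [ 97  98 103  94  88  80  93]
 [ 84  84  88 112  94  95  99]]
[233.4 163. ]
[[ 99  98  98  97  99  99  95]
 [100 101  98  92  98  96 102]
 [100  99  77  41  55  89 102]
 [102  92  60  36  43  91  99]
 [102 103  82  48  62  94  98]
 [ 
[... 411 characters left out ...]
   ] [0.57428291 0.04896034 0.153     ] 0.2708962042121323
[0.64138568 0.32349056 0.145     ] [0.65457036 0.05234757 0.153     ] 0.27146335897064333
jar_mid top [358.0, 173.9] 0.79 287
jar_mid top [353.6, 260.3] 0.77 330
jar_mid top [350.8, 231.8] 0.75 285
jar_mid top [414.2, 230.8] 0.58 311
jar_mid side [307.1, 266.3] 0.88 445
jar_mid side [285.5, 281.4] 0.73 488
jar_mid side [347.7, 242.0] 0.68 403
jar_mid side [367.1, 300.1] 0.63 552
glass_pot top [180.0, 181.7] 0.86 342
jar lid [ 0.56880837 -0.37605579  0.07      ]
grip [ 0.4285424 -0.241359   0.06     ] loopend [ 0.42250824 -0.28937447  0.06      ] coil end [ 0.44830825 -0.0837812   0.06      ] wire [ 0.44969315 -0.06108761  0.06      ]
```

```bash
cat >> h.py <<'E'
def cen(g,p,r,sgn,th=6):
    x,y=np.round(p).astype(int); w=g[y-r:y+r+1,x-r:x+r+1].astype(float)
    b=np.median(w); w=np.clip(sgn*(w-b)-th,0,None); Y,X=np.mgrid[y-r:y+r+1,x-r:x+r+1]
    return np.array([(X*w).sum(),(Y*w).sum()])/w.sum()
E
python3 - <<'E'
from h import *
from scipy.optimize import least_squares
ims=[robot.read_camera("top").astype(float) for _ in range(6)]
im=np.mean(ims,0); np.save("top_avg.npy",im)
ss=np.mean([robot.read_camera("side").astype(float) for _ in range(4)],0); np.save("side_avg.npy",ss)
g=im.mean(2)
H=[(148,190,-80,0,0,1),(148,165,0,0,0,1),(148,140,80,0,0,1),(233.7,188,-80,-270,8,-1),(233.5,163,0,-270,8,-1),(233,138.7,80,-270,8,-1)]
obs=[cen(g,h[:2],2,h[5]) for h in H]; print(np.round(obs,2))
L=np.array([h[2:5] for h in H])/1000
def model(p):
    c,s=np.cos(p[2]),np.sin(p[2])
    return np.c_[p[0]+c*L[:,0]-s*L[:,1],p[1]+s*L[:,0]+c*L[:,1],.145+L[:,2]]
f=lambda p:(proj(model(p),"top")-obs).ravel()
r=least_squares(f,[.56,.32,.03]); print(r.x); print(np.round(r.fun.reshape(-1,2),2))
f2=lambda p:(proj(model(p)+[0,0,p[3]],"top")-obs).ravel()
r2=least_squares(f2,[.56,.32,.03,0]); print(r2.x); print(np.round(r2.fun.reshape(-1,2),2))
# overlay on side
m=model(r.x); print(np.round(proj(m,"side"),1))
S=cv2.resize(ss.astype(np.uint8)[135:225,175:290],None,fx=6,fy=6,interpolation=cv2.INTER_CUBIC)
for q in proj(m,"side"): cv2.circle(S,tuple(int(v) for v in ((q-[175,135]+.5)*6)),3,(0,0,255),-1)
cv2.imwrite("pics/s_ov.png",S)
T=cv2.resize(im.astype(np.uint8)[185:245,255:355],None,fx=8,fy=8,interpolation=cv2.INTER_CUBIC);cv2.imwrite("pics/t_spr.png",T)
T=cv2.resize(ss.astype(np.uint8)[205:265,250:325],None,fx=10,fy=10,interpolation=cv2.INTER_CUBIC);cv2.imwrite("pics/s_spr.png",T)
print(Rm(robot.observe()["eef_rot"]).round(3))
E
```

```text
[[147.94 190.4 ]
 [147.91 165.28]
 [148.82 141.24]
 [233.51 187.81]
 [233.19 162.93]
 [232.8  138.47]]
[0.56024885 0.3190579  0.05243205]
[[-0.13 -0.05]
 [ 0.23  0.16]
 [-0.37 -0.26]
 [ 0.2   0.09]
 [ 0.06  0.03]
 [ 0.    0.01]]
[ 0.56089451  0.31949386  0.0524715  -0.00305147]
[[-0.03 -0.1 ]
 [ 0.32  0.17]
 [-0.28 -0.2 ]
 [ 0.11  0.04]
 [-0.04  0.03]
 [-0.09  0.07]]
[[195.6 161.4]
 [209.9 154.9]
 [223.5 148.8]
 [243.9 180.1]
 [258.1 172.5]
 [271.4 165.3]]
[[-0.    -0.423 -0.906]
 [ 0.    -0.906  0.423]
 [-1.    -0.     0.   ]]
```

```bash
sleep 1; ls pics
```

```text
s_ov.png
s_rest.png
s_shk.png
s_spr.png
side0.png
t_rest.png
t_shk.png
t_spr.png
top0.png
```

View pics/s_ov.png

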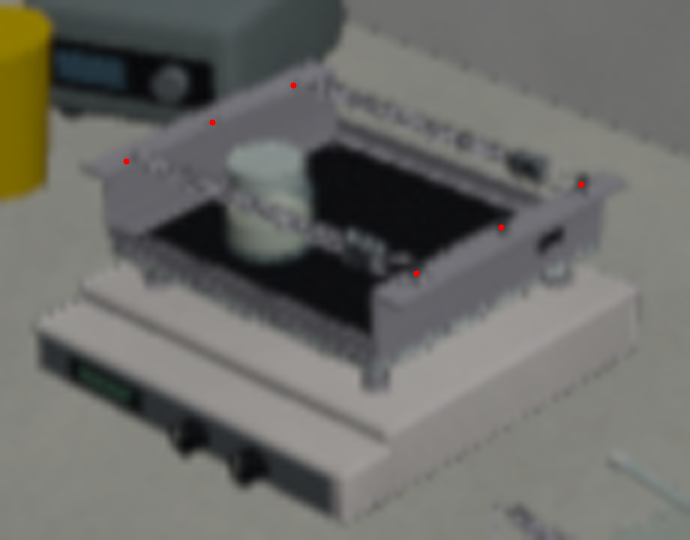

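View pics/t_spr.png

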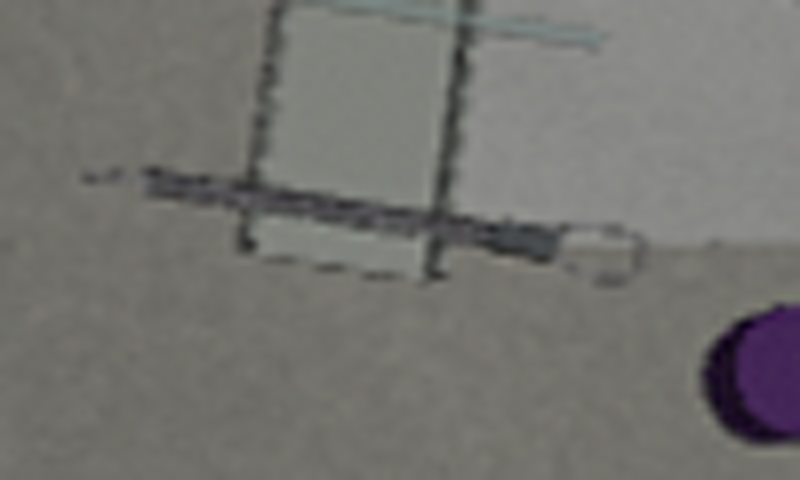

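View pics/s_spr.png

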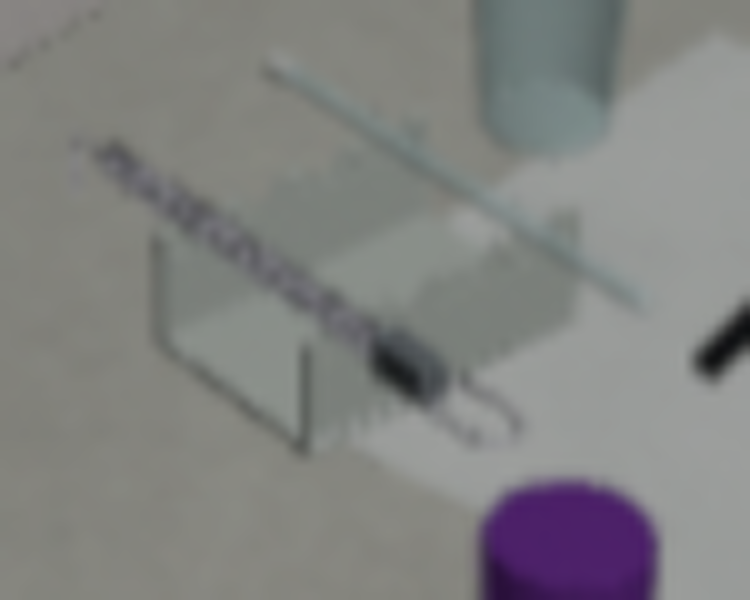

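```bash
python3 - <<'E'
from h import *
from scipy.optimize import least_squares
T=lambda p:((np.array(p)+.5)/8-.5)+[255,185]
S=lambda p:((np.array(p)+.5)/10-.5)+[250,205]
top=[(-52.5,(645,254)),(-14,(556,246)),(14,(488,234)),(162,(145,183)),(185,(83,178))]
sid=[(-52.5,(520,435)),(0,(408,367)),(162,(105,152))]
ys=np.array([t[0] for t in top+sid])/1e3
obs=np.array([T(t[1]) for t in top]+[S(t[1]) for t in sid])
def pts(p): return np.c_[p[0]-np.sin(p[3])*ys,p[1]+np.cos(p[3])*ys,p[2]+0*ys]
def f(p):
    q=pts(p); return (np.r_[proj(q[:5],"top"),proj(q[5:],"side")]-obs).ravel()
r=least_squares(f,[.43,-.24,.05,-.12],loss='soft_l1',f_scale=.5);print(r.x);print(np.round(f(r.x).reshape(-1,2),2))
# jar
im=np.load("top_avg.npy");ss=np.load("side_avg.npy")
cv2.imwrite("pics/jar_t.png",cv2.resize(im.astype(np.uint8)[155:195,340:380],None,fx=12,fy=12,interpolation=cv2.INTER_CUBIC))
cv2.imwrite("pics/jar_s.png",cv2.resize(ss.astype(np.uint8)[220:265,325:370],None,fx=12,fy=12,interpolation=cv2.INTER_CUBIC))
E
```

```text
[ 0.42981861 -0.24184148  0.05335048 -0.11297154]
[[ 0.42  0.11]
 [ 0.12 -0.5 ]
 [ 0.32 -0.17]
 [-0.66  0.04]
 [ 0.28 -0.29]
 [-0.53  0.14]
 [-0.18 -0.37]
 [-0.35  0.6 ]]
```

View pics/jar_t.png

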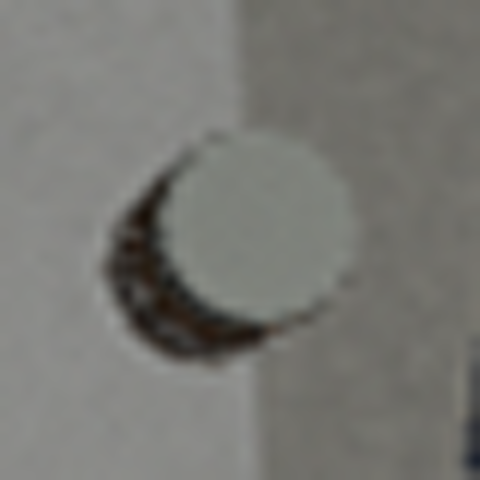

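View pics/jar_s.png

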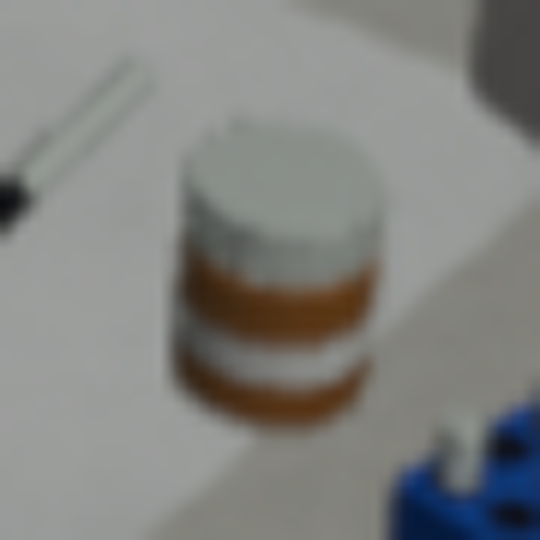

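```bash
cat >> h.py <<'E'
def plan(xyz,yawdeg,note=""):
    """tool-down target; yaw = world angle of tool y. prints turn/shift in tool axes"""
    s=robot.observe(); M=Rm(s["eef_rot"]); a=np.radians(yawdeg)
    x=np.array([0,0,-1.]); y=np.array([np.cos(a),np.sin(a),0]); D=np.c_[x,y,np.cross(x,y)]
    d=M.T@(np.array(xyz)-s["tool_pos"]); w=R.from_matrix(M.T@D).as_rotvec()
    print(note,"turn",np.round(w,4).tolist(),"shift",np.round(d,4).tolist(),"dist %.3f rot %.1f"%(np.linalg.norm(d),np.degrees(np.linalg.norm(w))))
TH=0.0524
def tray(p):  # tray coords relative to hole/lip top
    c,s=np.cos(TH),np.sin(TH); return np.array([.5602+c*p[0]-s*p[1],.3191+s*p[0]+c*p[1],.145+p[2]])
E
python3 - <<'E'
from h import *
a=((259+.5)/12-.5+340,(228+.5)/12-.5+155); b=((284+.5)/12-.5+325,(192+.5)/12-.5+220)
print(a,b,atz(a,"top",.07),atz(b,"side",.07),tri(a,b))
j=atz(a,"top",.07)
print("bay",tray([.04,-.135,-.05]),robot.observe()["t"])
plan([j[0],j[1],.2],-87,"above jar"); plan([.264,.566,.30],-115,"lift")
E
```

```text
(361.125, 173.54166666666666) (348.2083333333333, 235.54166666666666) [ 0.56903976 -0.37715373  0.07      ] [ 0.56855263 -0.37800212  0.07      ] (array([ 0.56927787, -0.37742889,  0.06929357]), np.float64(0.0002553920916162247))
bay [0.60721586 0.18638034 0.095     ] 2.0
above jar turn [-0.4892, 0.0, 0.0] shift [0.0313, 0.726, -0.6752] dist 0.992 rot 28.0
lift turn [-0.0005, 0.0, 0.0] shift [-0.0687, 0.0004, 0.0002] dist 0.069 rot 0.0
```

Candidates for the jar: amber with white lid at top (361,173); look-alikes are green (353,258), purple (351,234) and (414,231), and the glass pot in the tray (179,180). I choose the amber one, confirmed in the close crops. The top and side fixes agree to under 1 mm, at (0.569, -0.3775).

```bash
python3 -m creep '[[[0,0,0],[-0.04,0,0],0],[[0,0,0],[-0.06,0.02,-0.02],0],[[-0.489,0,0],[-0.06,0.726,-0.675],0],[[-0.489,0,0],[-0.06,0.726,-0.675],0],[[-0.489,0,0],[-0.06,0.726,-0.675],0],[[-0.489,0,0],[-0.06,0.726,-0.675],0],[[-0.489,0,0],[-0.06,0.726,-0.675],0],[[-0.489,0,0],[-0.06,0.726,-0.675],0],[[-0.489,0,0],[-0.06,0.726,-0.675],0],[[-0.489,0,0],[-0.06,0.726,-0.675],0],[[-0.489,0,0],[-0.06,0.726,-0.675],0],[[-0.489,0,0],[-0.06,0.726,-0.675],0],[[-0.489,0,0],[-0.06,0.726,-0.675],0],[[-0.489,0,0],[-0.06,0.726,-0.675],0],[[-0.489,0,0],[-0.06,0.726,-0.675],0],[[-0.489,0,0],[-0.06,0.726,-0.675],0],[[-0.489,0,0],[-0.06,0.726,-0.675],0],[[-0.489,0,0],[-0.06,0.726,-0.675],0],[[-0.489,0,0],[0.03,0.726,-0.675],0],[[-0.489,0,0],[0.03,0.726,-0.675],0]]' 40
python3 -c "
from h import *
plan([.569,-.3775,.12],-87);plan([.569,-.3775,.025],-87)"
```

```text
t: 4.0
tool_pos: [0.5465, -0.3074, 0.2431]
eef_rot: [0.019, 0.708, 0.018, -0.706]
wrist_force: [0.6, 0.4, 0.6]
grip_width: 0.0853
 turn [-0.0007, -0.0024, -0.0008] shift [0.1232, 0.071, -0.0186] dist 0.143 rot 0.2
 turn [-0.0007, -0.0024, -0.0008] shift [0.2182, 0.071, -0.0184] dist 0.230 rot 0.2
```

```bash
python3 -m creep '[[[0,0,0],[0.05,0.04,-0.01],0],[[0,-0.002,0],[0.11,0.071,-0.0185],0],[[0,-0.002,0],[0.123,0.071,-0.0185],0],[[0,-0.002,0],[0.15,0.071,-0.0185],0],[[0,-0.002,0],[0.18,0.071,-0.0185],0],[[0,-0.002,0],[0.205,0.071,-0.0185],0],[[0,-0.002,0],[0.218,0.071,-0.0185],0],[[0,-0.002,0],[0.218,0.071,-0.0185],0]]' 40
python3 -c "
from h import *
plan([.569,-.3775,.025],-87)
s=robot.read_camera('side');crop(s,315,200,385,270,8,'a1.png')"
```

```text
t: 4.8
tool_pos: [0.5679, -0.377, 0.023]
eef_rot: [-0.018, -0.706, -0.019, 0.708]
wrist_force: [-0.3, -0.5, -0.1]
grip_width: 0.0855
 turn [-0.0009, 0.0036, 0.0011] shift [-0.002, 0.0005, -0.001] dist 0.002 rot 0.2
```

View pics/a1.png

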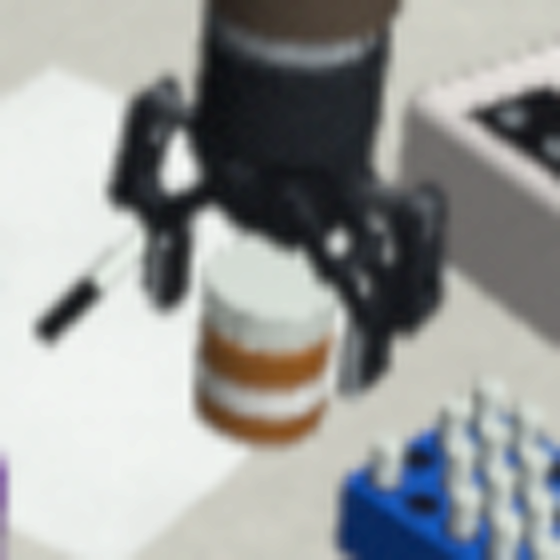

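The picture shows the fingers straddling the amber jar (crop centre 265,340). Closing.

```bash
python3 -m creep '[[[0,0.003,0],[-0.002,0.0005,-0.001],0.3],[[0,0.003,0],[-0.002,0.0005,-0.001],0.6],[[0,0.003,0],[-0.002,0.0005,-0.001],0.8],[[0,0.003,0],[-0.002,0.0005,-0.001],0.8],[[0,0.003,0],[-0.002,0.0005,-0.001],0.8],[[0,0.003,0],[-0.002,0.0005,-0.001],0.8]]' 40
python3 -c "
from h import *
plan([.607,.1865,.24],-87);plan([.569,-.3775,.24],-87)"
```

```text
t: 5.45
tool_pos: [0.5717, -0.3786, 0.0295]
eef_rot: [0.02, 0.709, 0.018, -0.705]
wrist_force: [-1.0, 0.9, 5.8]
grip_width: 0.0549
 turn [0.0004, -0.0063, -0.003] shift [-0.2118, -0.5619, -0.0664] dist 0.604 rot 0.4
 turn [0.0004, -0.0063, -0.003] shift [-0.2105, -0.0006, 0.0013] dist 0.211 rot 0.4
```

```bash
python3 -m creep '[[[0,0,0],[0,0,0],0.8],[[0,0,0],[0,0,0],0.8]]'
python3 -c "
from h import *
for i in range(3):
  s=robot.observe();print(s['tool_pos'],s['wrist_force'],s['grip_width']); im=robot.read_camera('side')
crop(im,315,200,385,270,8,'a2.png')"
```

```text
t: 5.65
tool_pos: [0.5716, -0.3785, 0.0297]
eef_rot: [0.02, 0.709, 0.018, -0.705]
wrist_force: [0.4, 0.2, -2.1]
grip_width: 0.0547
[ 0.5715822  -0.37852465  0.02967327] [ 0.40019412  0.16836882 -2.07747994] 0.05474928869189223
[ 0.57154964 -0.37852962  0.02958325] [0.12153295 0.58584697 1.73982458] 0.05440051789074193
[ 0.57151495 -0.37854381  0.0295372 ] [-0.26856643  1.06932092  2.10164469] 0.05465881054121721
```

View pics/a2.png

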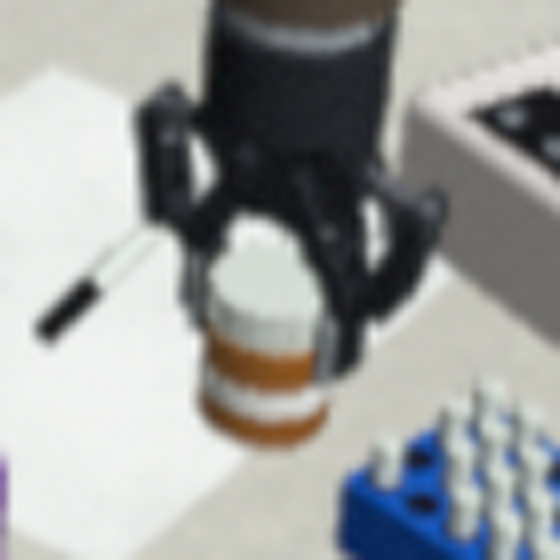

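```bash
python3 -m creep '[[[0,0,0],[-0.015,0,0],0.8],[[0,0,0],[-0.05,0,0],0.8],[[0,0,0],[-0.09,-0.005,-0.001],0.8],[[0,0,0],[-0.13,-0.02,-0.002],0.8],[[0,0,0],[-0.17,-0.05,-0.006],0.8],[[0,0,0],[-0.2,-0.09,-0.01],0.8],[[0,0,0],[-0.22,-0.13,-0.015],0.8],[[0,0,0],[-0.23,-0.17,-0.02],0.8],[[0,0,0],[-0.23,-0.21,-0.025],0.8],[[0,0,0],[-0.23,-0.25,-0.03],0.8],[[0,0,0],[-0.23,-0.29,-0.035],0.8],[[0,0,0],[-0.23,-0.33,-0.04],0.8],[[0,0,0],[-0.23,-0.37,-0.045],0.8],[[0,0,0],[-0.23,-0.41,-0.05],0.8],[[0,0,0],[-0.23,-0.45,-0.055],0.8],[[0,0,0],[-0.23,-0.49,-0.06],0.8],[[0,0,0],[-0.23,-0.525,-0.064],0.8],[[0,0,0],[-0.23,-0.55,-0.066],0.8],[[0,0,0],[-0.23,-0.562,-0.0675],0.8],[[0,0,0],[-0.23,-0.562,-0.0675],0.8]]'
python3 -c "
from h import *
t=robot.read_camera('top');s=robot.read_camera('side');crop(t,130,110,260,220,5,'b1t.png');crop(s,175,90,295,210,5,'b1.png')
plan([.6095,.1865,.26],-87)
print(robot.observe()['wrist_force'],proj([[.607,.1865,.23+.0]],'side'))"
```

```text
t: 7.8
tool_pos: [0.6077, 0.1879, 0.2584]
eef_rot: [0.02, 0.709, 0.018, -0.705]
wrist_force: [1.3, 0.7, -1.6]
grip_width: 0.0547
 turn [-0.0, -0.0056, -0.0031] shift [-0.0014, -0.0004, -0.0018] dist 0.002 rot 0.4
[ 0.09112871 -1.15974181 -0.98370863] [[238.9876239 141.6786613]]
```

View pics/b1.png

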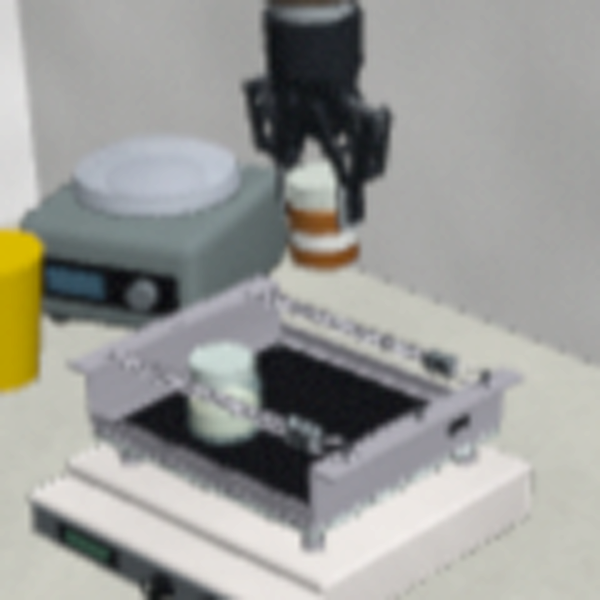

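View pics/b1t.png

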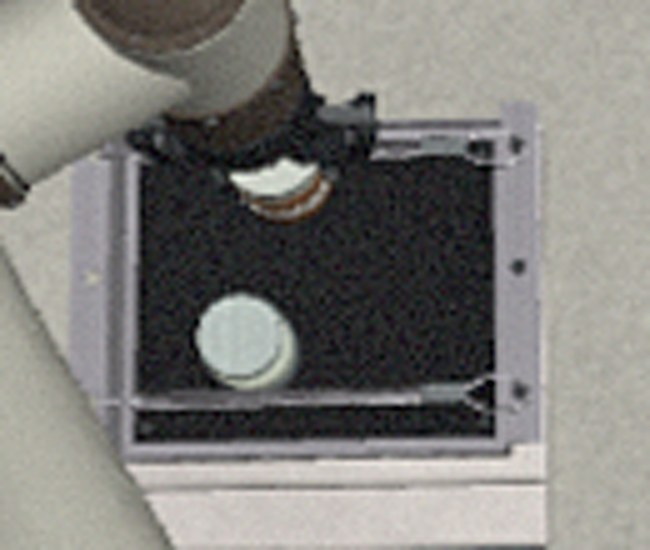

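```bash
python3 -m creep '[[[0,-0.0055,-0.003],[0.01,0,-0.001],0.8],[[0,-0.0055,-0.003],[0.035,0,-0.001],0.8],[[0,-0.0055,-0.003],[0.06,0,-0.001],0.8],[[0,-0.0055,-0.003],[0.085,0,-0.001],0.8],[[0,-0.0055,-0.003],[0.105,0,-0.001],0.8],[[0,-0.0055,-0.003],[0.118,0,-0.001],0.8],[[0,-0.0055,-0.003],[0.125,0,-0.001],0.8],[[0,-0.0055,-0.003],[0.125,0,-0.001],0.8]]'
python3 -c "
from h import *
s=robot.read_camera('side');crop(s,195,120,275,190,8,'b2.png')
plan([.608,.1865,.125],-87)
print(robot.observe()['wrist_force'])"
```

```text
t: 8.7
tool_pos: [0.6093, 0.1849, 0.1327]
eef_rot: [-0.018, -0.706, -0.018, 0.707]
wrist_force: [-0.7, 0.6, -1.2]
grip_width: 0.0546
 turn [-0.0004, -0.0005, -0.0002] shift [0.0088, -0.0012, 0.0018] dist 0.009 rot 0.0
[-0.20149887 -0.35155905 -0.9897646 ]
```

View pics/b2.png

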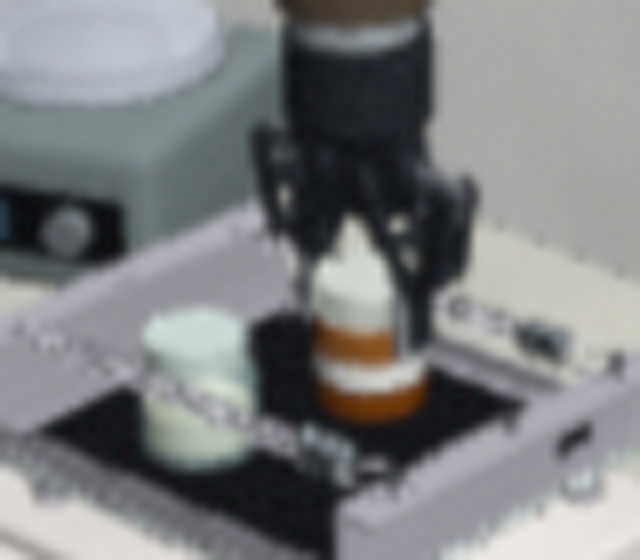

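```bash
python3 -m creep '[[[0,0,0],[0.002,0,0.0005],0.8],[[0,0,0],[0.004,0,0.001],0.8],[[0,0,0],[0.005,0,0.001],0.8]]'
python3 -m creep '[[[0,0,0],[0.0012,0,0],0.8],[[0,0,0],[0.0012,0,0],0.8]]'
python3 -m creep '[[[0,0,0],[0.0012,0,0],0.8],[[0,0,0],[0.0012,0,0],0.8]]'
python3 -m creep '[[[0,0,0],[0.0012,0,0],0.8],[[0,0,0],[0.0012,0,0],0.8]]'
```

```text
t: 9.05
tool_pos: [0.6089, 0.1855, 0.1293]
eef_rot: [0.018, 0.707, 0.019, -0.706]
wrist_force: [-0.8, -0.2, -1.8]
grip_width: 0.0544
t: 9.25
tool_pos: [0.6088, 0.1855, 0.1281]
eef_rot: [0.018, 0.707, 0.019, -0.706]
wrist_force: [-0.0, -1.2, -1.2]
grip_width: 0.0545
t: 9.45
tool_pos: [0.6088, 0.1855, 0.1268]
eef_rot: [0.018, 0.707, 0.019, -0.706]
wrist_force: [-0.3, 0.8, -2.1]
grip_width: 0.0544
t: 9.65
tool_pos: [0.6086, 0.1854, 0.1253]
eef_rot: [0.018, 0.707, 0.018, -0.707]
wrist_force: [-0.2, 0.6, -1.5]
grip_width: 0.055
```

```bash
for i in 1 2 3; do python3 -m creep '[[[0,0,0],[0.0008,0,0],0.8],[[0,0,0],[0.0008,0,0],0.8]]' | egrep 'pos|force'; done
```

```text
tool_pos: [0.6087, 0.1855, 0.1246]
wrist_force: [0.5, -0.9, -1.3]
tool_pos: [0.6087, 0.1855, 0.1246]
wrist_force: [-2.4, 0.6, 3.1]
tool_pos: [0.6087, 0.1855, 0.1246]
wrist_force: [-3.6, -0.0, 5.7]
```

```bash
python3 -m creep '[[[0,0,0],[-0.001,0,0],0.3],[[0,0,0],[-0.001,0,0],0.2],[[0,0,0],[-0.001,0,0],0.1],[[0,0,0],[-0.001,0,0],0],[[0,0,0],[-0.001,0,0],0],[[0,0,0],[-0.01,0,0],0],[[0,0,0],[-0.03,0,0],0],[[0,0,0],[-0.06,0,0],0],[[0,0,0],[-0.1,0,0],0],[[0,0,0],[-0.13,0,0],0]]'
python3 -c "
from h import *
s=robot.read_camera('side');crop(s,175,120,275,200,8,'b3.png')
s=robot.observe();print(s['tool_pos'],s['joints'])
sp=[0.4298,-0.2418]
plan([.4298,-.2418,.25],173.5)"
```

```text
t: 11.25
tool_pos: [0.6091, 0.1855, 0.258]
eef_rot: [0.018, 0.709, 0.019, -0.705]
wrist_force: [0.7, 0.5, 0.1]
grip_width: 0.0852
[0.61147741 0.18611094 0.26398735] [ 0.55016028  0.38228825  0.08454141  0.00440537 -1.25836789  1.07296759]
 turn [1.7379, -0.0081, 0.0154] shift [0.0096, 0.4176, 0.2045] dist 0.465 rot 99.6
```

View pics/b3.png

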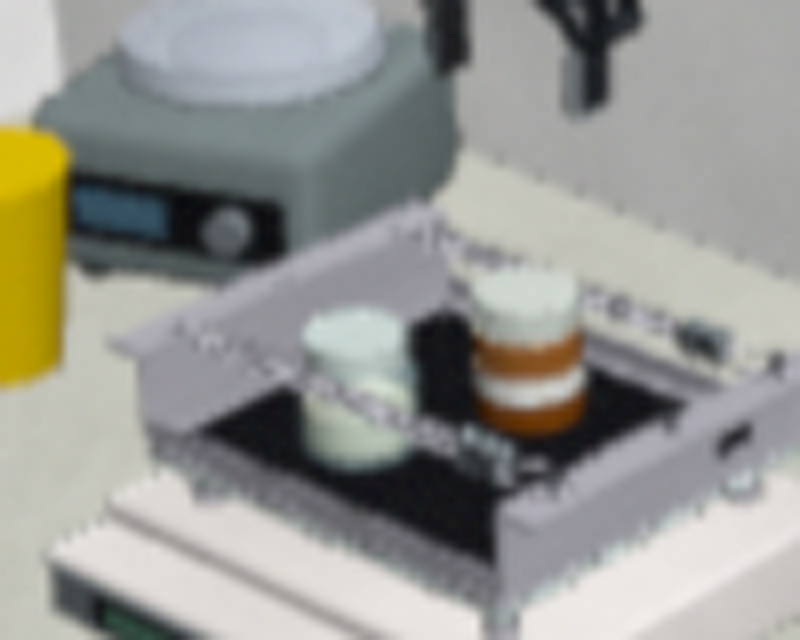

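```bash
python3 -m creep '[[[0.1,0,0],[0,0.03,0.01],0],[[0.25,0,0],[0,0.07,0.03],0],[[1.738,-0.008,0.015],[0.01,0.4175,0.2045],0],[[1.738,-0.008,0.015],[0.01,0.4175,0.2045],0],[[1.738,-0.008,0.015],[0.01,0.4175,0.2045],0],[[1.738,-0.008,0.015],[0.01,0.4175,0.2045],0],[[1.738,-0.008,0.015],[0.01,0.4175,0.2045],0],[[1.738,-0.008,0.015],[0.01,0.4175,0.2045],0],[[1.738,-0.008,0.015],[0.01,0.4175,0.2045],0],[[1.738,-0.008,0.015],[0.01,0.4175,0.2045],0],[[1.738,-0.008,0.015],[0.01,0.4175,0.2045],0],[[1.738,-0.008,0.015],[0.01,0.4175,0.2045],0.3],[[1.738,-0.008,0.015],[0.01,0.4175,0.2045],0.3],[[1.738,-0.008,0.015],[0.01,0.4175,0.2045],0.3],[[1.738,-0.008,0.015],[0.01,0.4175,0.2045],0.3],[[1.738,-0.008,0.015],[0.01,0.4175,0.2045],0.3]]' 60
python3 - <<'E'
from h import *
ts=[robot.read_camera('top').astype(float) for _ in range(3)]; t=np.mean(ts,0).astype(np.uint8); s=robot.read_camera('side')
crop(t,140,120,250,230,5,'c1s.png');crop(t,255,185,355,245,8,'c1t.png');crop(s,245,180,345,270,8,'c1.png')
st=robot.observe();print(st['tool_pos'],st['joints'])
plan([.4298,-.2418,.12],173.5)
E
```

```text
t: 12.9
tool_pos: [0.43, -0.2414, 0.2496]
eef_rot: [0.527, -0.471, 0.527, 0.471]
wrist_force: [-0.1, -0.2, 0.5]
grip_width: 0.0598
[ 0.42993814 -0.24154382  0.24956154] [-1.82007762e-01  1.44748982e-01 -2.76034453e-01 -2.45438729e-04
 -1.14973217e+00  6.93820782e-02]
 turn [0.0007, 0.0002, 0.0003] shift [0.1296, 0.0001, -0.0003] dist 0.130 rot 0.0
```

View pics/c1s.png

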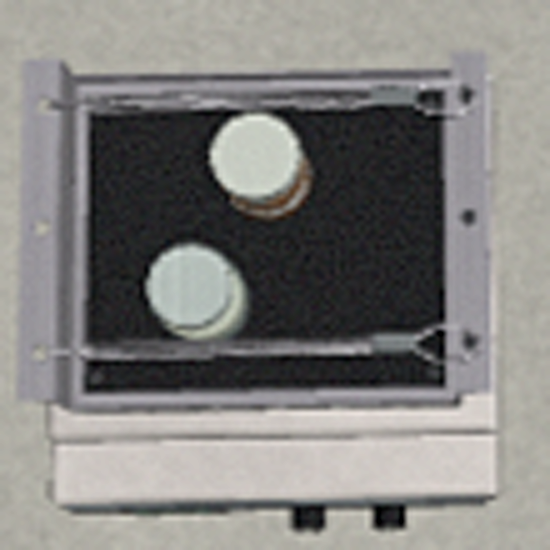

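View pics/c1.png

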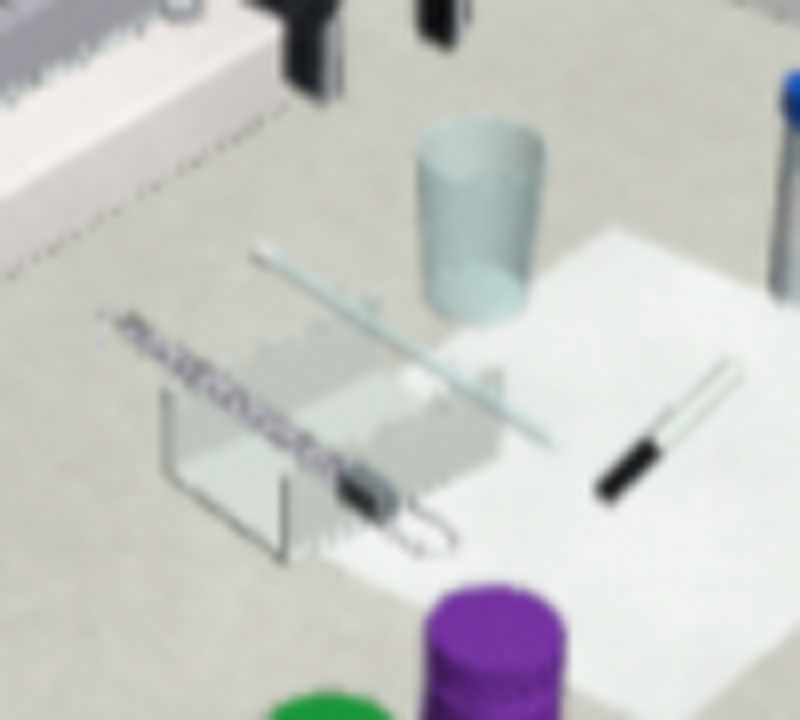

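```bash
python3 - <<'E'
from h import *
p=atz(((256+.5)/5-.5+140,(156.5+.5)/5-.5+120),"top",.165)
d=p-tray([0,0,0]);c,s=np.cos(TH),np.sin(TH)
print(p,"tray x,y from hole",c*d[0]+s*d[1],-s*d[0]+c*d[1])
E
```

```text
[0.60661744 0.18362122 0.165     ] tray x,y from hole 0.039257889311610034 -0.13772398972868152
```

```bash
python3 -m creep '[[[0,0,0],[0.04,0,0],0.3],[[0,0,0],[0.08,0,0],0.3],[[0,0,0],[0.12,0,0],0.3],[[0,0,0],[0.15,0,0],0.3],[[0,0,0],[0.18,0,0],0.3],[[0,0,0],[0.2,0,0],0.3],[[0,0,0],[0.2105,0,0],0.3],[[0,0,0],[0.2145,0,0],0.3],[[0,0,0],[0.2145,0,0],0.3]]'
python3 - <<'E'
from h import *
s=robot.read_camera('side');crop(s,245,180,345,270,8,'c2.png');t=robot.read_camera('top');crop(t,255,165,355,245,8,'c2t.png')
plan([.4298,-.2418,.034],173.5)
E
```

```text
t: 14.0
tool_pos: [0.4304, -0.2416, 0.0352]
eef_rot: [0.527, -0.471, 0.527, 0.471]
wrist_force: [0.4, 0.7, 1.5]
grip_width: 0.0596
 turn [0.0011, -0.0001, 0.0025] shift [0.002, 0.0011, -0.0002] dist 0.002 rot 0.2
```

View pics/c2.png

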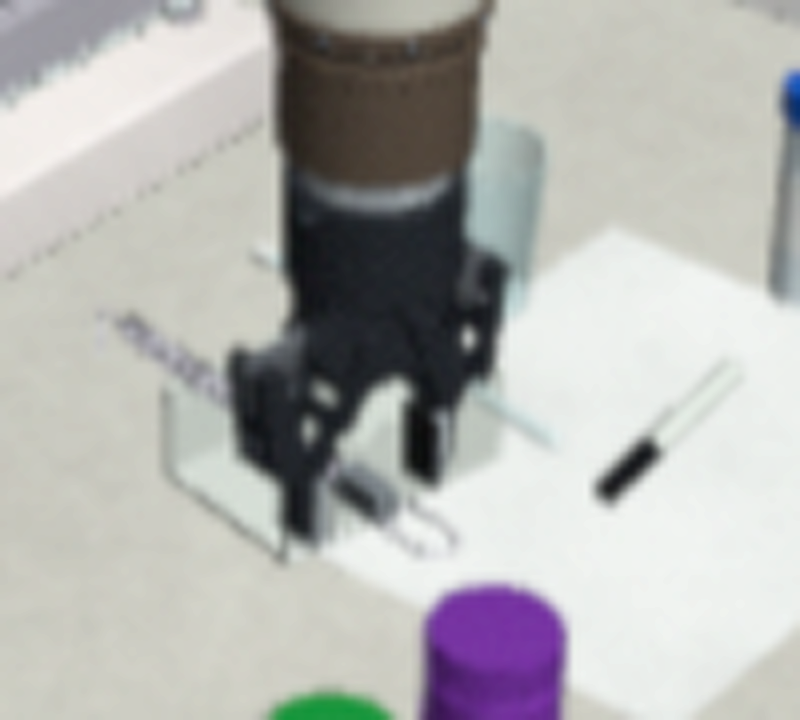

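View pics/c2t.png

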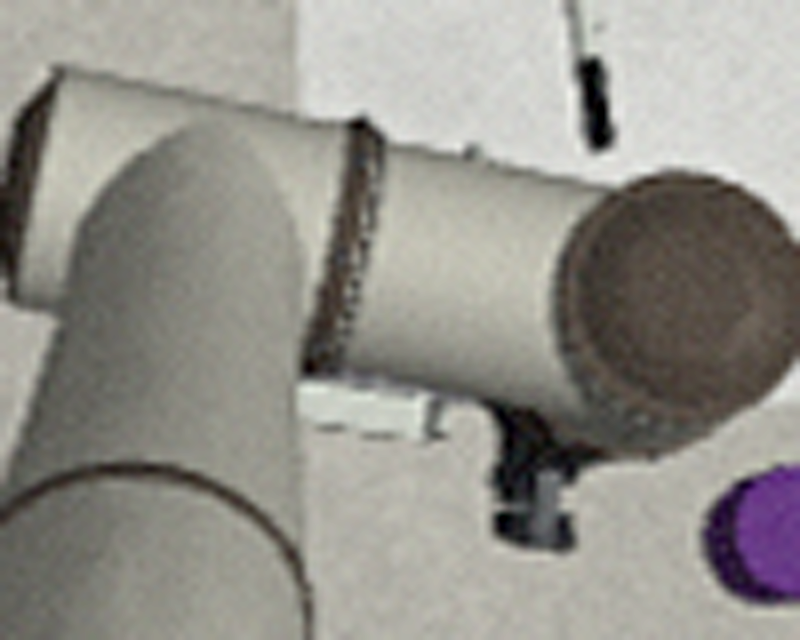

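```bash
python3 -m creep '[[[0,0,0],[0.001,0.0005,0],0.5],[[0,0,0],[0.001,0.0005,0],0.7],[[0,0,0],[0.001,0.0005,0],0.9],[[0,0,0],[0.001,0.0005,0],1],[[0,0,0],[0.001,0.0005,0],1],[[0,0,0],[0.001,0.0005,0],1],[[0,0,0],[0.001,0.0005,0],1],[[0,0,0],[0.001,0.0005,0],1]]' 70
python3 - <<'E'
from h import *
s=robot.read_camera('side');crop(s,245,180,345,270,8,'c3.png')
print(robot.observe()['tool_pos'])
E
```

```text
t: 14.9
tool_pos: [0.4315, -0.2419, 0.0355]
eef_rot: [0.528, -0.473, 0.526, 0.47]
wrist_force: [3.1, -0.3, 3.8]
grip_width: 0.0106
[ 0.43146926 -0.24183953  0.03549572]
```

View pics/c3.png

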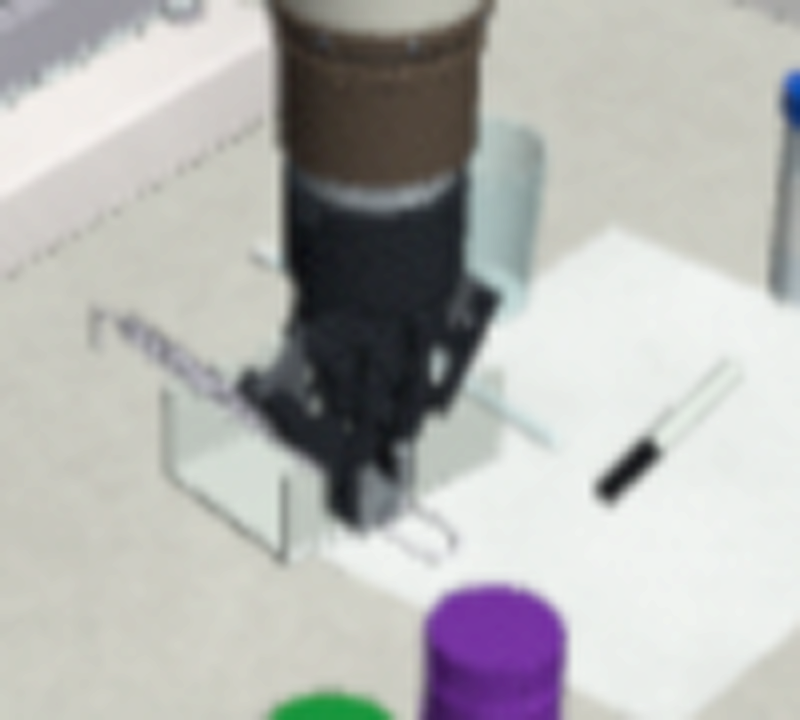

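```bash
python3 -m creep '[[[0,0,0],[-0.01,0,0],1],[[0,0,0],[-0.03,0,0],1],[[0,0,0],[-0.06,0,0],1],[[0,0,0],[-0.09,0,0],1],[[0,0,0],[-0.12,0,0],1],[[0,0,0],[-0.15,0,0],1],[[0,0,0],[-0.18,0,0],1],[[0,0,0],[-0.2,0,0],1],[[0,0,0],[-0.2,0,0],1]]'
python3 - <<'E'
from h import *
s=robot.read_camera('side');crop(s,225,130,345,220,6,'c4.png');t=robot.read_camera('top');crop(t,255,165,355,245,8,'c4t.png')
q=tray([0,-.184,0]);print(q)
plan([q[0],q[1],.235],183)
E
```

```text
t: 15.85
tool_pos: [0.4303, -0.2418, 0.2379]
eef_rot: [0.529, -0.474, 0.526, 0.469]
wrist_force: [-0.1, -0.2, -1.2]
grip_width: 0.01
[0.56983719 0.13535255 0.145     ]
 turn [-0.1648, 0.0006, 0.0016] shift [-0.0001, -0.0978, 0.3899] dist 0.402 rot 9.4
```

View pics/c4.png

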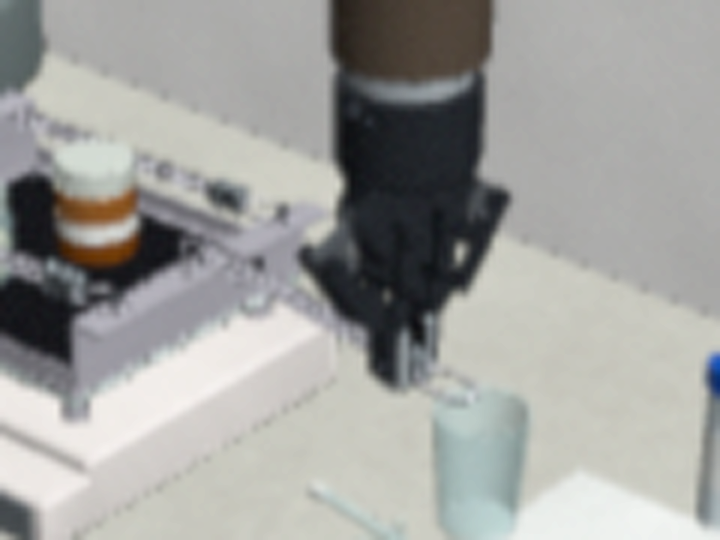

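```bash
python3 -m creep '[[[-0.02,0,0],[0,-0.004,0.015],1],[[-0.05,0,0],[0,-0.012,0.05],1],[[-0.08,0,0],[0,-0.022,0.09],1],[[-0.1,0,0],[0,-0.032,0.13],1],[[-0.12,0,0],[0,-0.042,0.17],1],[[-0.14,0,0],[0,-0.052,0.21],1],[[-0.165,0,0],[0,-0.063,0.25],1],[[-0.165,0,0],[0,-0.073,0.29],1],[[-0.165,0,0],[0,-0.083,0.33],1],[[-0.165,0.0005,0.0015],[0,-0.092,0.365],1],[[-0.165,0.0005,0.0015],[0,-0.0975,0.385],1],[[-0.165,0.0005,0.0015],[0,-0.0978,0.39],1],[[-0.165,0.0005,0.0015],[0,-0.0978,0.39],1]]'
python3 - <<'E'
from h import *
s=robot.read_camera('side');crop(s,165,90,265,180,8,'d1.png');t=robot.read_camera('top');crop(t,120,110,260,215,5,'d1t.png')
plan([.5698,.1354,.185],183)
E
```

```text
t: 17.25
tool_pos: [0.5689, 0.1353, 0.2332]
eef_rot: [0.485, -0.513, 0.488, 0.514]
wrist_force: [-0.2, 0.2, -2.6]
grip_width: 0.0102
 turn [-0.0006, -0.0009, -0.002] shift [0.0492, -0.001, 0.0011] dist 0.049 rot 0.1
```

View pics/d1.png

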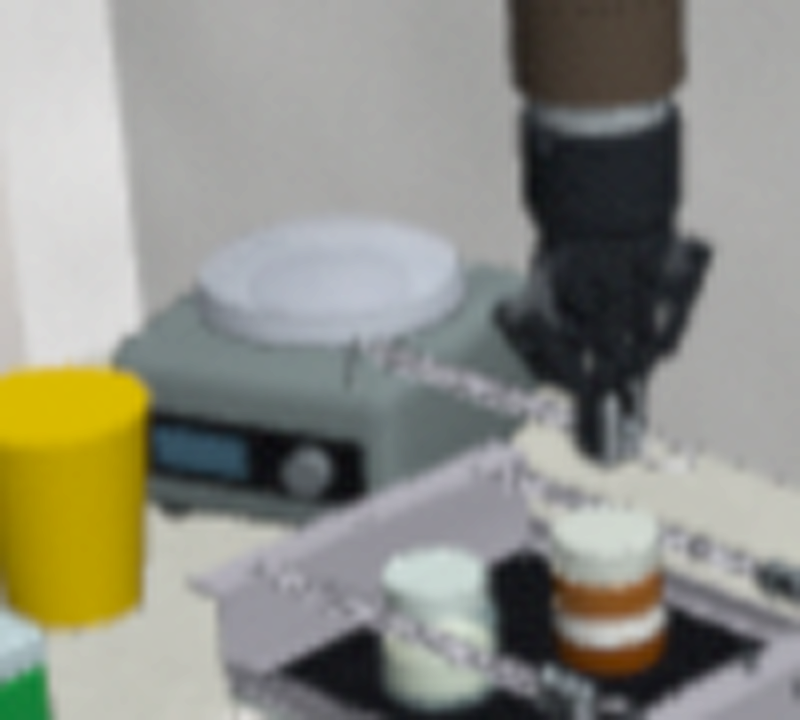

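View pics/d1t.png

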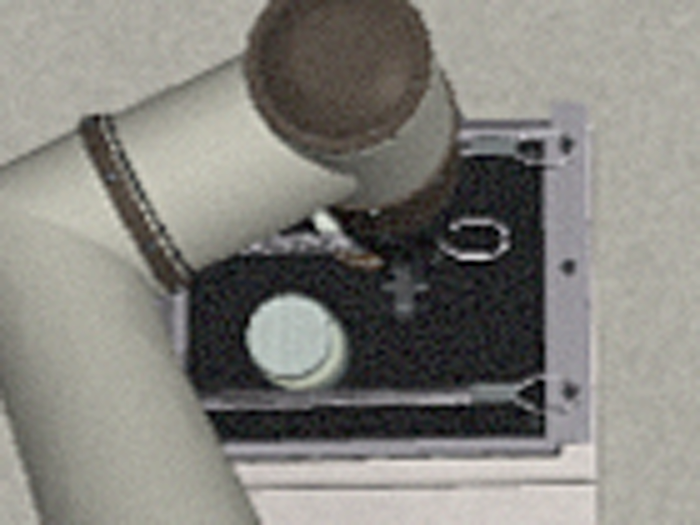

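```bash
python3 - <<'E'
from h import *
s=np.mean([robot.read_camera('side').astype(float) for _ in range(5)],0);t=np.mean([robot.read_camera('top').astype(float) for _ in range(5)],0)
np.save('s_d.npy',s);np.save('t_d.npy',t)
crop(s.astype(np.uint8),195,120,255,165,13,'d2.png');crop(t.astype(np.uint8),195,140,235,170,20,'d2t.png')
print(robot.observe()['tool_pos'],robot.observe()['t'])
E
```

```text
[0.56979831 0.13525769 0.2350229 ] 17.85
```

View pics/d2.png

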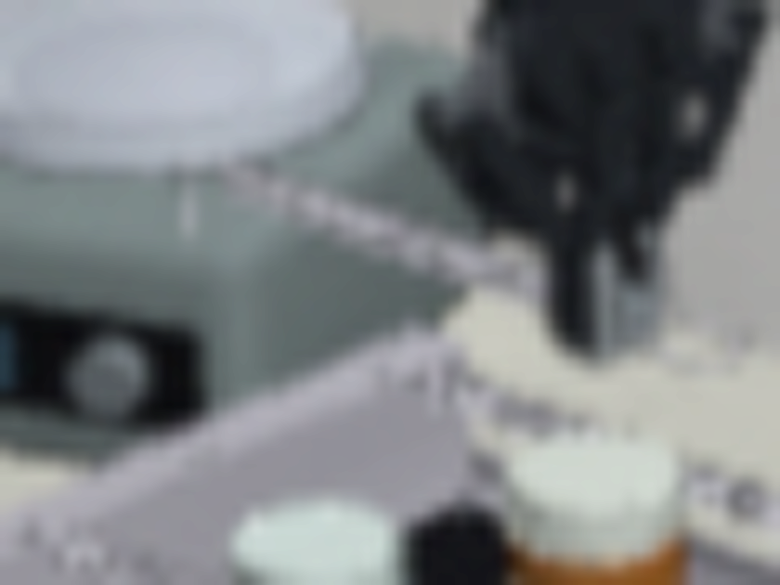

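View pics/d2t.png

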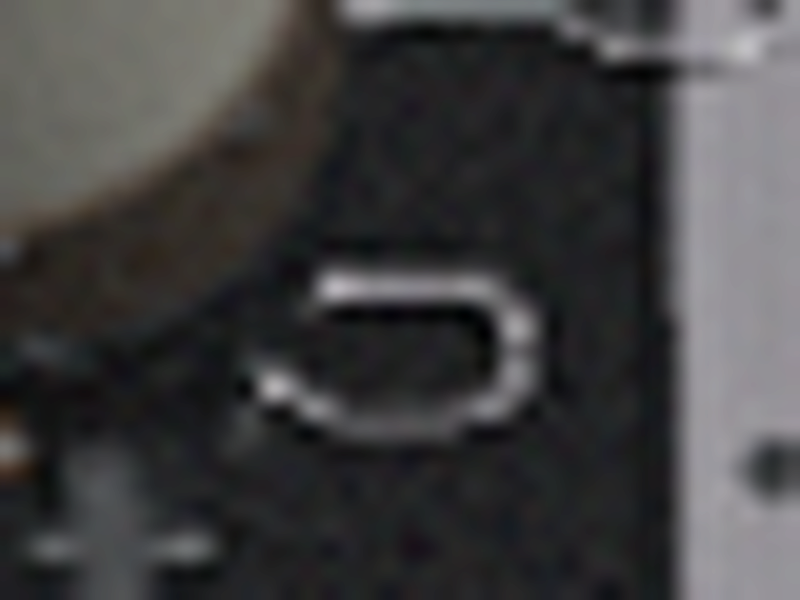

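```bash
cat >> h.py <<'E'
from scipy.optimize import least_squares
def fitspring(top,sid,z=None,yaw=None,x0=(.57,.135,.25,.05)):
    """top/sid: list of ((lx,ly,lz) mm, (u,v)); None in u or v skips"""
    def pt(p,l):
        l=np.array(l)/1e3; c,s=np.cos(p[3]),np.sin(p[3])
        return np.array([p[0]+c*l[0]-s*l[1],p[1]+s*l[0]+c*l[1],p[2]+l[2]])
    def f(p):
        r=[]
        for L,c in((top,"top"),(sid,"side")):
            for l,uv in L:
                q=proj(pt(p,l),c)[0]
                for a,b in zip(q,uv):
                    if b is not None: r.append(a-b)
        if z is not None: r.append((p[2]-z)*300)
        if yaw is not None: r.append((p[3]-yaw)*100)
        return np.array(r)
    r=least_squares(f,x0,loss='soft_l1',f_scale=.5); 
    return r.x,r.fun,pt(r.x,(0,184,0)),pt(r.x,(0,-46.5,0)),f(r.x)
E
python3 - <<'E'
from h import *
T=lambda x,y:((x+.5)/20-.5+195,(y+.5)/20-.5+140)
S=lambda x,y:((x+.5)/13-.5+195,(y+.5)/13-.5+120)
top=[((-10.25,-38,0),(None,T(0,425)[1])),((10.25,-38,0),(None,T(0,286)[1])),((0,-51.25,0),T(519,353))]
sid=[((0,184,-25.5),S(189,236)),((0,184,0),S(184,165)),((0,163,0),S(222,172))]
for z,y in((None,None),(.253,None),(None,.0524),(.253,.0524)):
    r=fitspring(top,sid,z,y); print(z,y,np.round(r[0],4),"hook",np.round(r[2],4)); print("  ",np.round(r[4],2))
print("hole",tray([0,0,0]),"post",tray([0,-.27,0]))
E
```

```text
None None [0.5676 0.1346 0.2487 0.0331] hook [0.5615 0.3185 0.2487]
   [-0.12  0.05 -0.01  0.07 -0.13 -0.04 -0.18 -0.35  0.37  0.42]
0.253 None [0.567  0.1338 0.2506 0.036 ] hook [0.5604 0.3177 0.2506]
   [-0.11  0.05  0.22  0.06 -0.23 -0.32 -0.28 -0.65  0.28  0.12 -0.73]
None 0.0524 [0.5672 0.1333 0.2497 0.0484] hook [0.5583 0.3171 0.2497]
   [-0.24 -0.08  0.39 -0.13 -0.53  0.06 -0.58 -0.27  0.03  0.48 -0.4 ]
0.253 0.0524 [0.5666 0.1323 0.2514 0.0498] hook [0.5575 0.3161 0.2514]
   [-0.2  -0.05  0.7  -0.09 -0.54 -0.19 -0.59 -0.53  0.03  0.22 -0.49 -0.26]
hole [0.5602 0.3191 0.145 ] post [0.57434153 0.04947059 0.145     ]
```

```bash
python3 -m creep '[[[0,0,0],[0.01,0,0.001],1],[[0,0,0],[0.03,0,0.001],1],[[0,0,0],[0.05,0,0.001],1],[[0,0,0],[0.065,0,0.001],1],[[0,0,0],[0.07,0,0.001],1],[[0,0,0],[0.07,0,0.001],1]]'
python3 - <<'E'
from h import *
s=np.mean([robot.read_camera('side').astype(float) for _ in range(5)],0);t=np.mean([robot.read_camera('top').astype(float) for _ in range(4)],0)
crop(s.astype(np.uint8),190,130,250,175,13,'e1.png');crop(t.astype(np.uint8),195,140,235,170,20,'e1t.png')
o=robot.observe();print(o['tool_pos'],o['t'],o['wrist_force'])
q=proj([tray([0,0,.00]),tray([0,0,.005])],'side');print((q-[190,130]+.5)*13-.5)
plan([.57,.1365,.165],183)
E
```

```text
t: 18.45
tool_pos: [0.5693, 0.1361, 0.1639]
eef_rot: [0.486, -0.513, 0.487, 0.513]
wrist_force: [0.9, 0.2, -1.9]
grip_width: 0.0103
[0.56990155 0.13636971 0.16546794] 18.9 [ 0.1905501   0.01203149 -0.82749827]
[[264.95471505 330.05590951]
 [263.89196996 316.02803792]]
 turn [-0.0001, 0.0006, 0.001] shift [0.0005, -0.0001, 0.0001] dist 0.000 rot 0.1
```

View pics/e1.png

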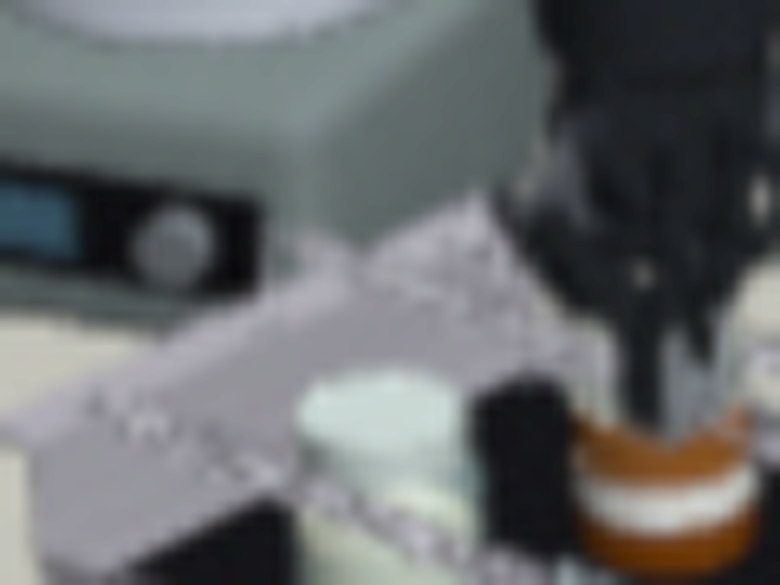

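View pics/e1t.png

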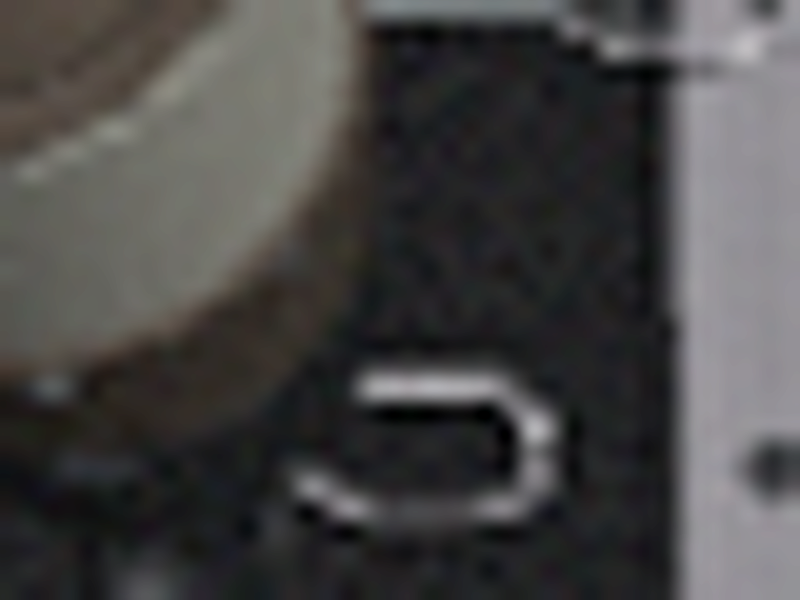

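```bash
python3 - <<'E'
from h import *
s=np.mean([robot.read_camera('side').astype(float) for _ in range(6)],0);np.save('s_e.npy',s)
d=s-np.load('side_avg.npy')
w=d[138:165,198:232]; a=s[138:165,198:232]
w=cv2.resize(np.clip(128+w*3,0,255).astype(np.uint8),None,fx=20,fy=20,interpolation=cv2.INTER_NEAREST)
a=cv2.resize(np.clip((a-60)*2.2,0,255).astype(np.uint8),None,fx=20,fy=20,interpolation=cv2.INTER_CUBIC)
cv2.imwrite('pics/e2.png',w);cv2.imwrite('pics/e3.png',a)
q=proj([tray([0,0,.00]),tray([0,0,.01]),tray([0,0,.035])],'side');print((q-[198,138]+.5)*20-.5)
T=lambda x,y:((x+.5)/20-.5+195,(y+.5)/20-.5+140)
E
```

```text
[[247.8918693  348.04755309]
 [244.61742724 304.82603825]
 [236.35267941 195.73419485]]
```

View pics/e2.png

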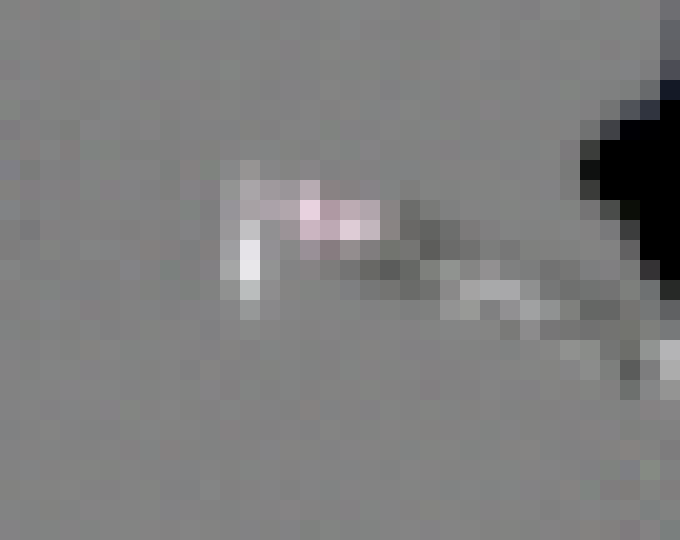

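View pics/e3.png

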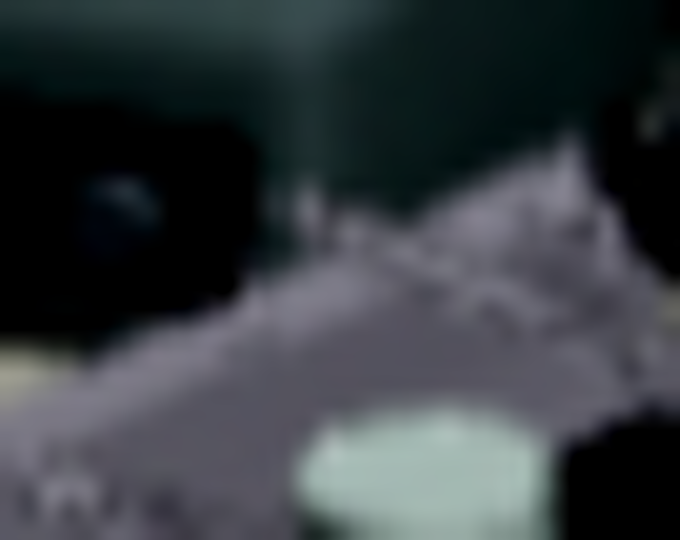

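```bash
python3 - <<'E'
from h import *
d=np.abs(np.load('s_e.npy')-np.load('side_avg.npy')).mean(2)
for r in range(146,155): print(r,np.round(d[r,207:215],1), )
T=lambda x,y:((x+.5)/20-.5+195,(y+.5)/20-.5+140)
top=[((-10.25,-38,0),(None,T(0,513)[1])),((10.25,-38,0),(None,T(0,387)[1])),((0,-51.25,0),T(539,449))]
u=(d[149:153,208:213]*np.arange(208,213)).sum()/d[149:153,208:213].sum();print(u)
sid=[((0,184,-15),(u,None)),((0,184,0),(None,147.3)),((0,163,0),(None,148.6))]
for z,y in((.1805,None),(.1805,.0524),(.1805,.04)):
    r=fitspring(top,sid,z,y,x0=(.57,.135,.18,.05)); print(z,y,np.round(r[0],4),"hook",np.round(r[2],4),"seat",np.round(r[3],4)); print("  ",np.round(r[4],2))
E
```

```text
146 [0.8 0.6 2.8 6.8 2.2 1.4 2.2 0.6]
147 [ 1.4  0.5  6.7 13.3  9.6  8.2 16.6  1.7]
148 [ 0.6  0.4  7.5 12.2 13.2 14.7 31.4 12.1]
149 [ 1.   0.2  8.3 21.8  5.7  7.9 21.6 17.3]
150 [ 0.4  0.4 10.5 33.9  6.1  2.8  7.2  1.2]
151 [ 0.4  0.6 12.7 35.   6.4  1.2  1.6  1.3]
152 [ 0.5  0.6  5.5 20.2  4.7  1.4  1.   0.9]
153 [0.8 1.  2.2 7.9 3.2 1.5 1.1 1.1]
154 [1.1 0.4 1.8 2.2 1.5 1.2 1.  1.4]
210.04694274181495
0.1805 None [0.5687 0.1357 0.1799 0.0335] hook [0.5625 0.3196 0.1799] seat [0.5703 0.0893 0.1799]
   [ 0.07 -0.09  0.1   0.02 -0.1  -0.17 -0.08 -0.19]
0.1805 0.0524 [0.5682 0.1354 0.1805 0.0505] hook [0.5589 0.3191 0.1805] seat [0.5705 0.0889 0.1805]
   [ 0.01 -0.15  0.2  -0.11 -0.71  0.01  0.07 -0.01 -0.19]
0.1805 0.04 [0.5686 0.1355 0.1801 0.0392] hook [0.5613 0.3194 0.1801] seat [0.5704 0.0891 0.1801]
   [ 0.04 -0.12  0.16 -0.03 -0.29 -0.11 -0.03 -0.13 -0.08]
```

```bash
python3 -m creep '[[[0,0,0],[0.003,0.0007,0],1],[[0,0,0],[0.007,0.0007,0],1],[[0,0,0],[0.007,0.0007,0],1]]'|egrep 'pos|force'
for i in 1 2 3 ; do python3 -m creep '[[[0,0,0],[0.0015,0,0],1],[[0,0,0],[0.003,0,0],1]]'|egrep 'pos|force'; done
```

```text
tool_pos: [0.5685, 0.136, 0.1571]
wrist_force: [0.8, 0.2, -2.0]
tool_pos: [0.5684, 0.136, 0.1538]
wrist_force: [-0.2, 0.3, -1.4]
tool_pos: [0.5684, 0.136, 0.1507]
wrist_force: [-0.2, 0.1, -0.8]
tool_pos: [0.5684, 0.136, 0.1475]
wrist_force: [-0.8, 0.1, -1.4]
```

```bash
python3 -m creep '[[[0,0,0],[0.0015,0,0],1],[[0,0,0],[0.003,0,0],1]]'
python3 - <<'E'
from h import *
s=np.mean([robot.read_camera('side').astype(float) for _ in range(5)],0);np.save('s_f.npy',s)
d=s-np.load('side_avg.npy')
w=d[138:165,198:232]
w=cv2.resize(np.clip(128+w*3,0,255).astype(np.uint8),None,fx=20,fy=20,interpolation=cv2.INTER_NEAREST)
cv2.imwrite('pics/f1.png',w)
t=np.mean([robot.read_camera('top').astype(float) for _ in range(4)],0);crop(t.astype(np.uint8),195,140,235,170,20,'f1t.png')
print(robot.observe()['tool_pos'],robot.observe()['t'],Rm(robot.observe()['eef_rot']).round(4))
q=proj([tray([0,0,.0]),tray([0,0,.0135])],'side');print((q-[198,138]+.5)*20)
E
```

```text
t: 20.3
tool_pos: [0.5684, 0.136, 0.1444]
eef_rot: [0.486, -0.513, 0.487, 0.513]
wrist_force: [-0.4, 0.5, -1.8]
grip_width: 0.0107
[0.56845551 0.13602184 0.14463813] 20.75 [[-1.600e-03 -9.986e-01 -5.220e-02]
 [-5.000e-04 -5.220e-02  9.986e-01]
 [-1.000e+00  1.600e-03 -4.000e-04]]
[[248.3918693  348.54755309]
 [243.96715073 290.14278187]]
```

View pics/f1.png

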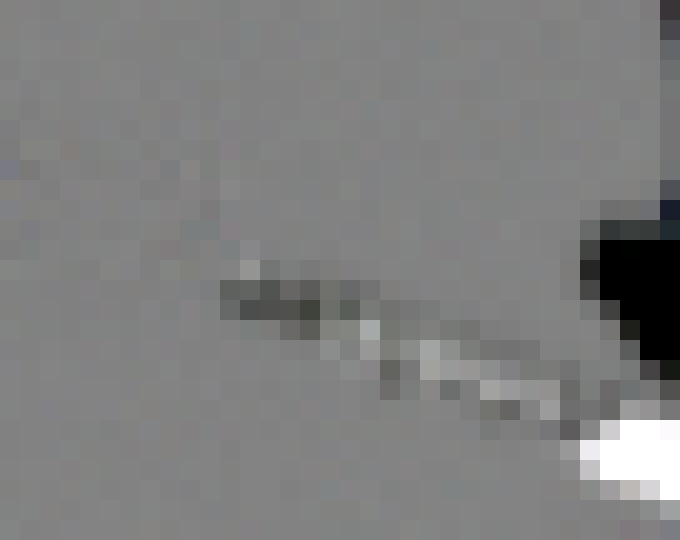

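View pics/f1t.png

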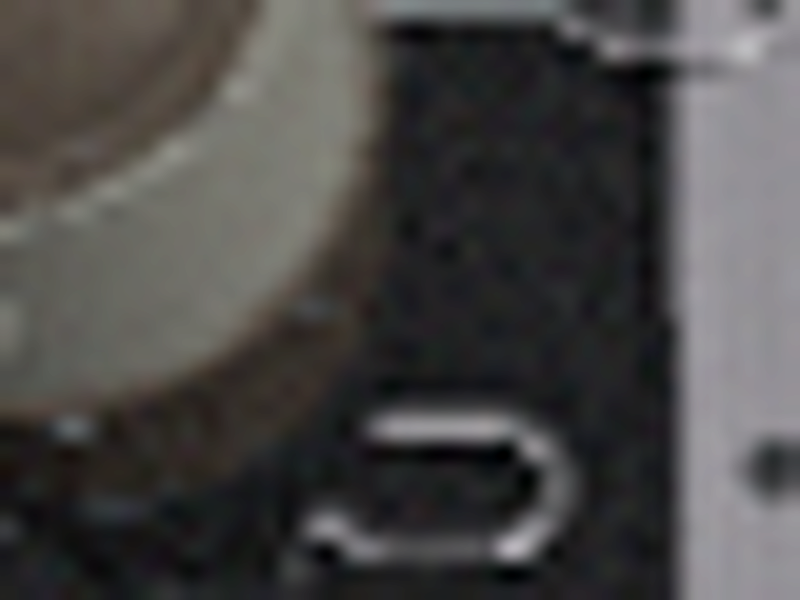

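```bash
python3 -m creep '[[[-0.005,0,0],[0,-0.001,-0.003],1],[[-0.014,0,0],[0,-0.0026,-0.006],1],[[-0.014,0,0],[0,-0.0026,-0.01],1],[[-0.014,0,0],[0,-0.0026,-0.012],1],[[-0.014,0,0],[0,-0.0026,-0.012],1]]'
python3 -c "
from h import *
for i in range(4):
  s=robot.observe();print(s['tool_pos'],s['wrist_force']); im=robot.read_camera('top')"
```

```text
t: 21.25
tool_pos: [0.572, 0.1244, 0.1447]
eef_rot: [0.483, -0.516, 0.483, 0.516]
wrist_force: [-0.1, 4.9, -0.9]
grip_width: 0.0105
[0.57199814 0.12441749 0.14472355] [-0.08717567  4.92453721 -0.8713616 ]
[0.57197508 0.1244744  0.14477775] [-0.11240887  4.39524532 -1.90010261]
[0.57196893 0.12451184 0.14478933] [ 0.96660169  5.53254611 -0.91465894]
[0.57191233 0.12449696 0.14475754] [ 1.02564205  4.52708422 -0.81746173]
```

```bash
python3 -m creep '[[[0,0,0],[0,0,-0.004],1],[[0,0,0],[0,0,-0.01],1],[[0,0,0],[0,0,-0.016],1],[[0,0,0],[0,0,-0.022],1],[[0,0,0],[0,0,-0.028],1],[[0,0,0],[0,0,-0.033],1],[[0,0,0],[0,0,-0.035],1],[[0,0,0],[0,0,-0.035],1]]'
python3 - <<'E'
from h import *
s=np.mean([robot.read_camera('side').astype(float) for _ in range(4)],0)
crop(s.astype(np.uint8),225,140,285,185,13,'g1.png')
t=np.mean([robot.read_camera('top').astype(float) for _ in range(5)],0);crop(t.astype(np.uint8),205,145,245,175,20,'g1t.png')
o=robot.observe();print(o['tool_pos'],o['t'],o['wrist_force'])
E
```

```text
t: 22.25
tool_pos: [0.5743, 0.0912, 0.1446]
eef_rot: [0.484, -0.516, 0.482, 0.517]
wrist_force: [-1.1, 10.3, -1.8]
grip_width: 0.0104
[0.57439891 0.09162088 0.1446395 ] 22.7 [-1.38227524 10.88513285 -2.1138116 ]
```

View pics/g1.png

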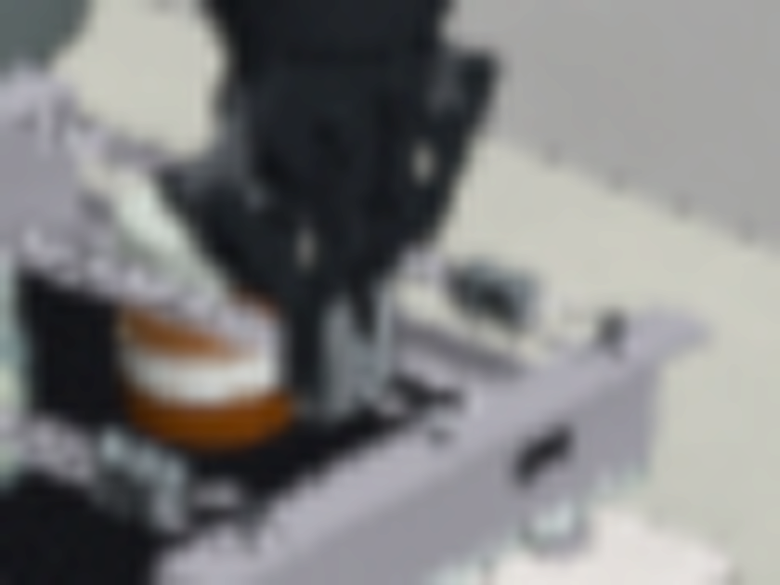

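View pics/g1t.png

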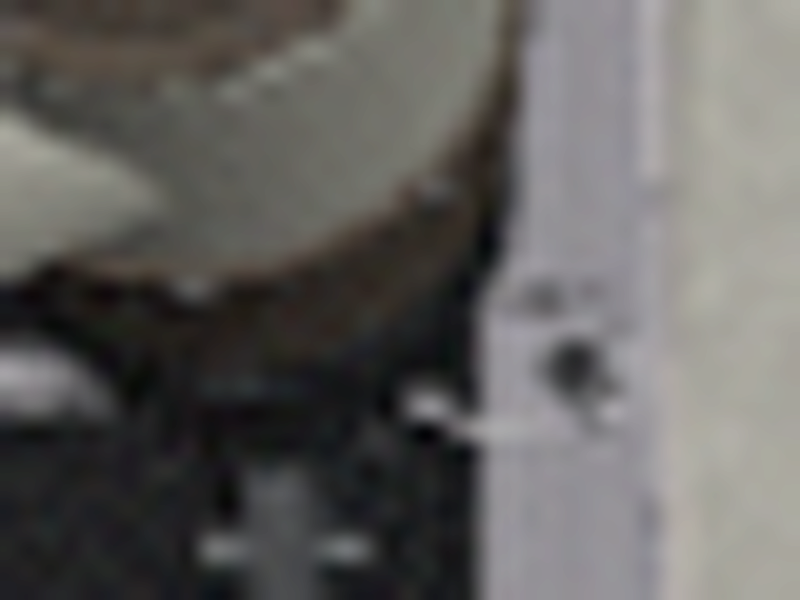

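```bash
python3 -m creep '[[[0,0,0],[0,0,-0.002],1],[[0,0,0],[0,0,-0.004],1],[[0,0,0],[0,0,-0.004],1]]'
python3 - <<'E'
from h import *
t=np.mean([robot.read_camera('top').astype(float) for _ in range(6)],0);np.save('t_g.npy',t)
d=t-np.load('top_avg.npy')
x0,y0,x1,y1=215,150,245,175
w=cv2.resize(np.clip(128+d[y0:y1,x0:x1]*3,0,255).astype(np.uint8),None,fx=24,fy=24,interpolation=cv2.INTER_NEAREST)
for q in proj([tray([0,-.27,.01])],'top'):
    cv2.circle(w,tuple(int(v) for v in ((q-[x0,y0]+.5)*24)),4,(0,0,255),-1)
cv2.imwrite('pics/g2t.png',w)
o=robot.observe();print(o['tool_pos'],o['t'],o['wrist_force'])
E
```

```text
t: 23.0
tool_pos: [0.5747, 0.0896, 0.1444]
eef_rot: [0.485, -0.516, 0.481, 0.518]
wrist_force: [-0.3, 11.0, -2.5]
grip_width: 0.0102
[0.57473978 0.08973397 0.14441417] 23.3 [ 0.54107223 10.12165798 -3.19908717]
```

View pics/g2t.png

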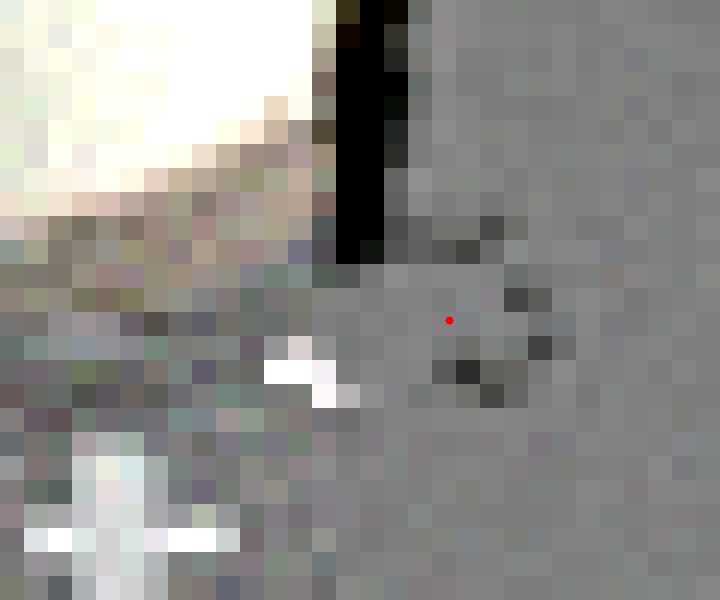

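```bash
for i in 1 2 ; do python3 -m creep '[[[0,0,0],[0.002,0,0],1],[[0,0,0],[0.004,0,0],1],[[0,0,0],[0.004,0,0],1]]'|egrep 'pos|force'; done
```

```text
tool_pos: [0.5752, 0.092, 0.1406]
wrist_force: [-0.3, 10.6, -0.7]
tool_pos: [0.5762, 0.0945, 0.1375]
wrist_force: [-0.6, 9.0, 1.8]
```

```bash
python3 -m creep '[[[0,0,0],[-0.001,0,-0.004],1],[[0,0,0],[-0.001,0.001,-0.007],1],[[0,0,0],[-0.001,0.001,-0.008],1]]'|egrep 'pos|force'
python3 - <<'E'
from h import *
t=np.mean([robot.read_camera('top').astype(float) for _ in range(6)],0)
s=np.mean([robot.read_camera('side').astype(float) for _ in range(4)],0)
d=t-np.load('top_avg.npy')
x0,y0,x1,y1=215,150,245,175
w=cv2.resize(np.clip(128+d[y0:y1,x0:x1]*3,0,255).astype(np.uint8),None,fx=24,fy=24,interpolation=cv2.INTER_NEAREST)
for q in proj([tray([0,-.27,.01])],'top'):
    cv2.circle(w,tuple(int(v) for v in ((q-[x0,y0]+.5)*24)),4,(0,0,255),-1)
cv2.imwrite('pics/g3t.png',w)
d=s-np.load('side_avg.npy')
x0,y0,x1,y1=240,155,275,182
w=cv2.resize(np.clip(128+d[y0:y1,x0:x1]*3,0,255).astype(np.uint8),None,fx=22,fy=22,interpolation=cv2.INTER_NEAREST)
for h in(0,.01):
    q=proj([tray([0,-.27,h])],'side')[0]; cv2.circle(w,tuple(int(v) for v in ((q-[x0,y0]+.5)*22)),4,(0,0,255),-1)
cv2.imwrite('pics/g3.png',w)
o=robot.observe();print(o['tool_pos'],o['t'],o['wrist_force'],o['wrist_torque']);print(Rm(o['eef_rot']).round(4))
E
```

```text
tool_pos: [0.5764, 0.0886, 0.139]
wrist_force: [-0.3, 11.4, -0.4]
[0.57641391 0.08888011 0.1389242 ] 24.7 [-1.4198627   9.96160108 -0.06514144] [ 3.20290374  0.19652876 -0.02600368]
[[ 0.0095 -0.9975 -0.0706]
 [ 0.017  -0.0705  0.9974]
 [-0.9998 -0.0106  0.0163]]
```

View pics/g3t.png

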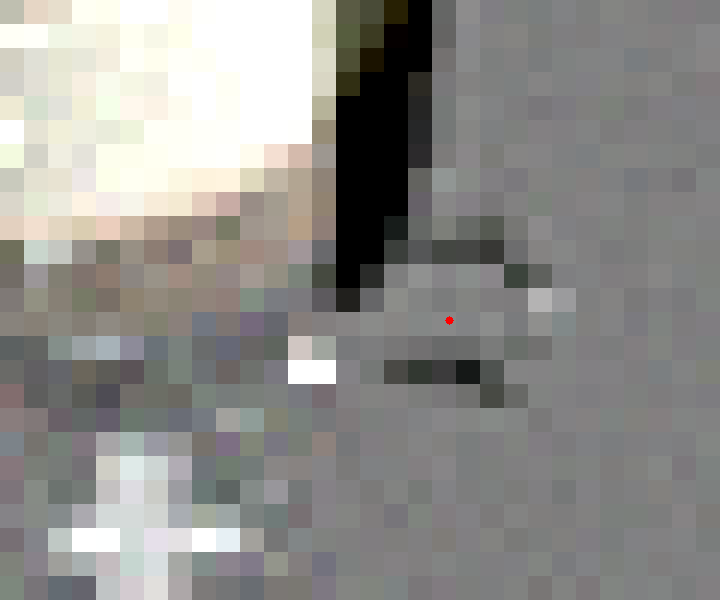

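View pics/g3.png

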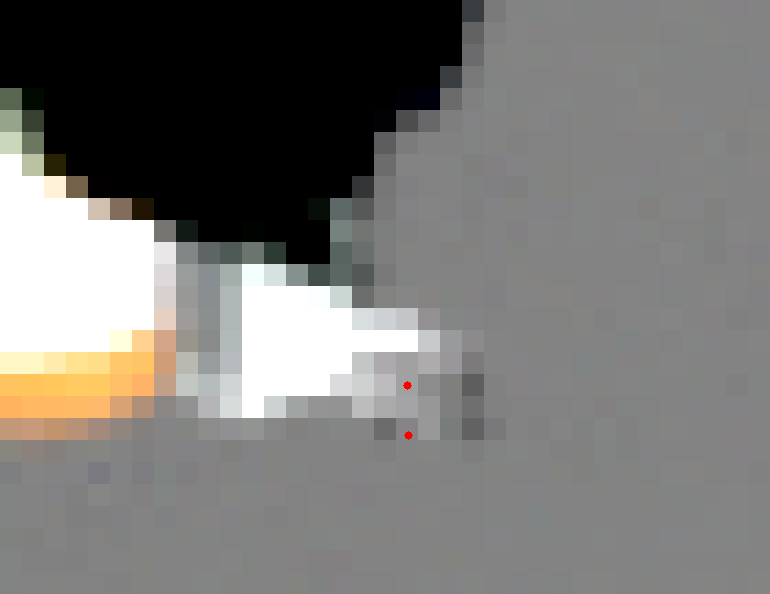

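```bash
python3 -c "
from h import *
plan([.5755,.0885,.139],183.0);plan([.5755,.0885,.131],183.0)"
```

```text
turn [0.0182, 0.0164, 0.0105] shift [-0.0001, 0.0009, -0.0003] dist 0.001 rot 1.5
 turn [0.0182, 0.0164, 0.0105] shift [0.0079, 0.001, -0.0004] dist 0.008 rot 1.5
```

```bash
python3 -m creep '[[[0.009,0.01,0.005],[0,0.0005,-0.002],1],[[0.018,0.02,0.0105],[0.002,0.001,-0.003],1],[[0.018,0.02,0.0105],[0.004,0.001,-0.003],1],[[0.018,0.02,0.0105],[0.006,0.001,-0.003],1],[[0.018,0.02,0.0105],[0.007,0.001,-0.003],1]]'
python3 -c "
from h import *
plan([.5755,.0885,.131],183.0)
for i in range(3):
  robot.read_camera('top');o=robot.observe();print(o['tool_pos'],o['wrist_force'])"
```

```text
t: 25.2
tool_pos: [0.5764, 0.0884, 0.1356]
eef_rot: [-0.487, 0.515, -0.485, -0.513]
wrist_force: [-9.3, 12.1, 17.6]
grip_width: 0.0104
 turn [0.0032, -0.0009, 0.0039] shift [0.0046, 0.0009, 0.0002] dist 0.005 rot 0.3
[0.57638434 0.08839616 0.13562024] [-7.71305922 10.68263109 13.24158457]
[0.57637724 0.08838507 0.13561198] [-6.73208102 10.75399718 13.38820717]
[0.5764072  0.08838909 0.13564893] [-7.39947587 11.1253266  13.48152847]
```

```bash
cat > look.py <<'E'
from h import *
import sys
n=sys.argv[1]
t=np.mean([robot.read_camera('top').astype(float) for _ in range(5)],0)
s=np.mean([robot.read_camera('side').astype(float) for _ in range(5)],0)
np.save(n+'t.npy',t);np.save(n+'s.npy',s)
def dd(im,ref,x0,y0,x1,y1,k,pts,c,nm,raw=False):
    d=im-ref
    w=cv2.resize(np.clip(128+d[y0:y1,x0:x1]*3 if not raw else im[y0:y1,x0:x1]*1.6,0,255).astype(np.uint8),None,fx=k,fy=k,interpolation=cv2.INTER_CUBIC if raw else cv2.INTER_NEAREST)
    for q in proj(pts,c): cv2.circle(w,tuple(int(v) for v in ((q-[x0,y0]+.5)*k)),3,(0,0,255),-1)
    return w
rt,rs=np.load('top_avg.npy'),np.load('side_avg.npy')
pp=[tray([0,-.27,.0]),tray([0,-.27,.01])]
a=dd(t,rt,218,152,246,172,14,pp[1:],'top',n); b=dd(t,rt,218,152,246,172,14,[],'top',n,True)
c=dd(s,rs,240,160,268,180,14,pp,'side',n); e=dd(s,rs,240,160,268,180,14,[],'side',n,True)
cv2.imwrite(f'pics/{n}.png',np.vstack([np.hstack([a,b]),np.hstack([c,e])]))
h=dd(s,rs,200,140,240,170,9,[tray([0,0,0]),tray([0,0,.002])],'side',n); g=dd(s,rs,200,140,240,170,9,[],'side',n,True)
cv2.imwrite(f'pics/{n}h.png',np.hstack([h,g]))
o=robot.observe();print(o['t'],o['tool_pos'],o['wrist_force'])
E
python3 look.py k1
```

```text
Traceback (most recent call last):
  File "look.py", line 14, in <module>
    a=dd(t,rt,218,152,246,172,14,pp[1:],'top',n); b=dd(t,rt,218,152,246,172,14,[],'top',n,True)
                                                    ~~^^^^^^^^^^^^^^^^^^^^^^^^^^^^^^^^^^^^^^^^^
  File "look.py", line 10, in dd
    for q in proj(pts,c): cv2.circle(w,tuple(int(v) for v in ((q-[x0,y0]+.5)*k)),3,(0,0,255),-1)
             ~~~~^^^^^^^
  File "h.py", line 8, in proj
    q=(np.atleast_2d(p)-k["xyz"])@Rm(k["orientation"])
       ~~~~~~~~~~~~~~~~^~~~~~~~~
ValueError: operands could not be broadcast together with shapes (1,0) (3,)
```

```bash
sed -i 's/for q in proj(pts,c):/for q in (proj(pts,c) if len(pts) else []):/' look.py; sed -i 's/range(5)/range(3)/g' look.py
python3 look.py k1
```

```text
26.15 [0.57639872 0.08838006 0.13563806] [-7.34732035 11.20574389 13.53942383]
```

View pics/k1.png

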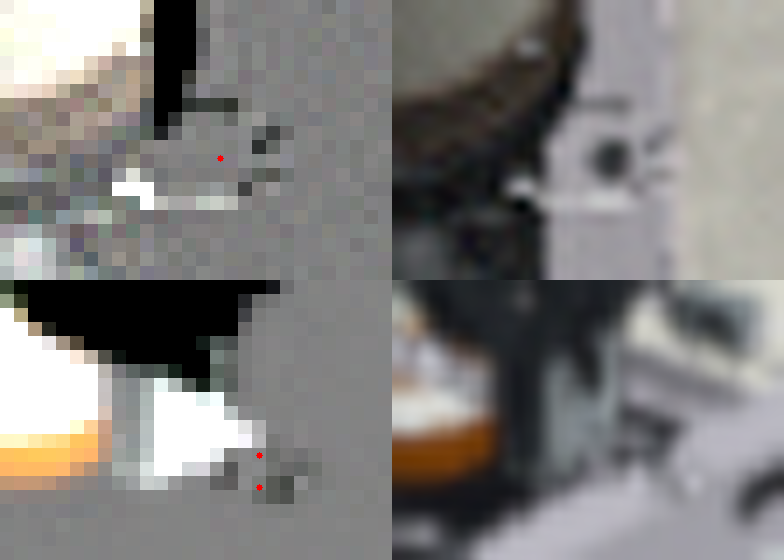

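View pics/k1h.png

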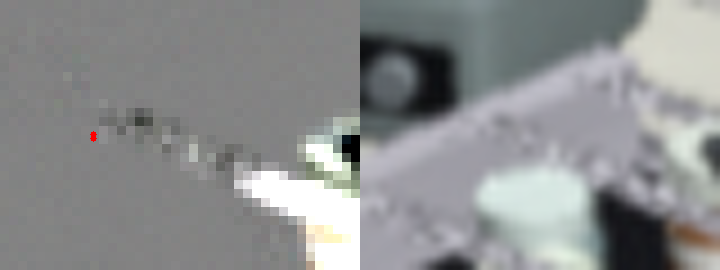

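```bash
python3 -m creep '[[[-0.006,0,0],[0,0.001,-0.002],1],[[-0.014,0,0],[0,0.0022,-0.0025],1],[[-0.014,0,0],[0,0.0022,-0.0025],1]]'
python3 look.py k2; python3 -c "
from h import *
o=robot.observe();print(Rm(o['eef_rot']).round(4),o['wrist_torque'])"
```

```text
t: 26.45
tool_pos: [0.5759, 0.0884, 0.1367]
eef_rot: [-0.486, 0.518, -0.479, -0.515]
wrist_force: [0.8, 10.2, 0.4]
grip_width: 0.0103
26.75 [0.57598641 0.08835102 0.13650992] [ 1.55251683 10.24806335 -0.78965504]
[[ 0.0095 -0.9976 -0.0689]
 [ 0.0043 -0.0689  0.9976]
 [-0.9999 -0.0098  0.0036]] [ 3.15950037 -0.26515373 -0.35687442]
```

View pics/k2.png

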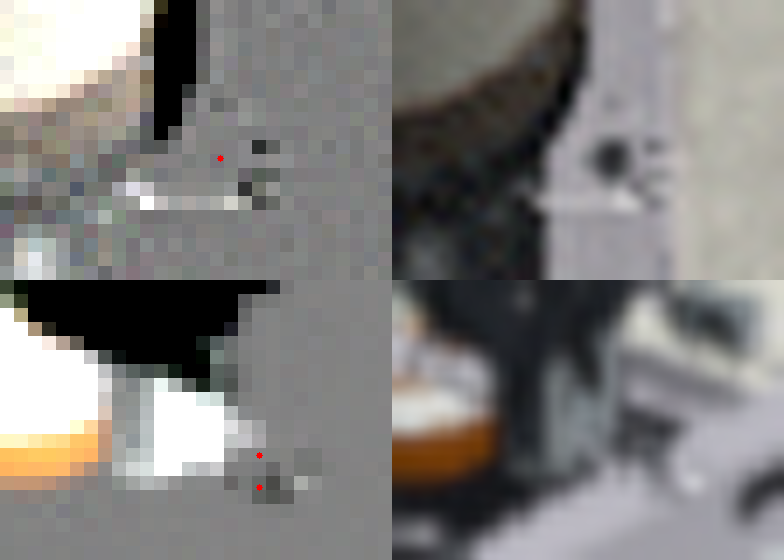

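View pics/k2h.png

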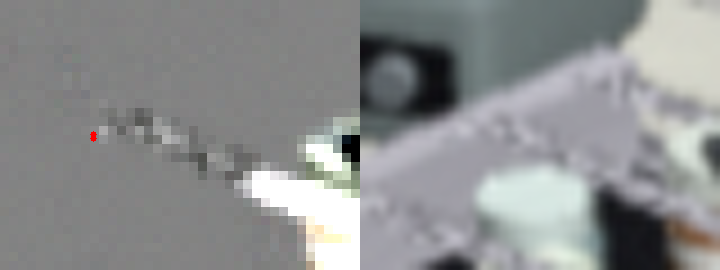

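```bash
python3 -m creep '[[[0,0,0],[0.001,0,-0.002],1],[[0,0.002,0],[0.002,0,-0.0025],1],[[0,0.002,0],[0.003,0,-0.0025],1],[[0,0.002,0],[0.003,0,-0.0025],1]]'|egrep 'pos|force'
python3 -c "
from h import *
o=robot.observe();print(Rm(o['eef_rot']).round(4),o['wrist_torque'])"
```

```text
tool_pos: [0.5777, 0.0886, 0.1358]
wrist_force: [-3.4, 11.1, 6.1]
[[ 0.0149 -0.9974 -0.0701]
 [ 0.0064 -0.07    0.9975]
 [-0.9999 -0.0153  0.0053]] [ 3.40706831  0.69526667 -0.16015385]
```

```bash
python3 - <<'E'
from h import *
t=np.mean([robot.read_camera('top').astype(float) for _ in range(4)],0)
s=np.mean([robot.read_camera('side').astype(float) for _ in range(4)],0)
np.save('k3t.npy',t);np.save('k3s.npy',s)
def z(im,x0,y0,x1,y1,k,nm,lo=30,g=1.9):
    cv2.imwrite('pics/'+nm,np.clip((cv2.resize(im[y0:y1,x0:x1],None,fx=k,fy=k,interpolation=cv2.INTER_CUBIC)-lo)*g,0,255).astype(np.uint8))
z(t,222,152,244,172,32,'k3t.png'); z(s,248,160,272,182,28,'k3s.png')
z(np.load('side_avg.npy'),248,160,272,182,28,'k0s.png')
E
```

```text
(no output)
```

View pics/k3t.png

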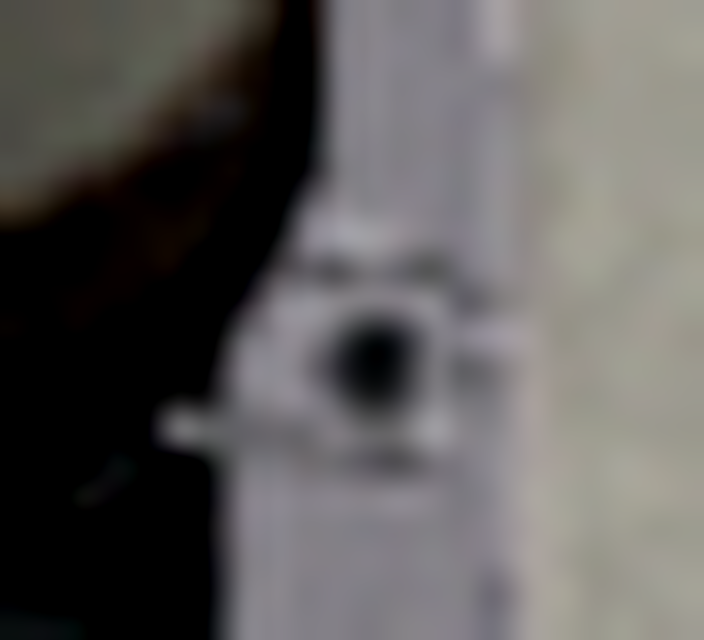

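View pics/k3s.png

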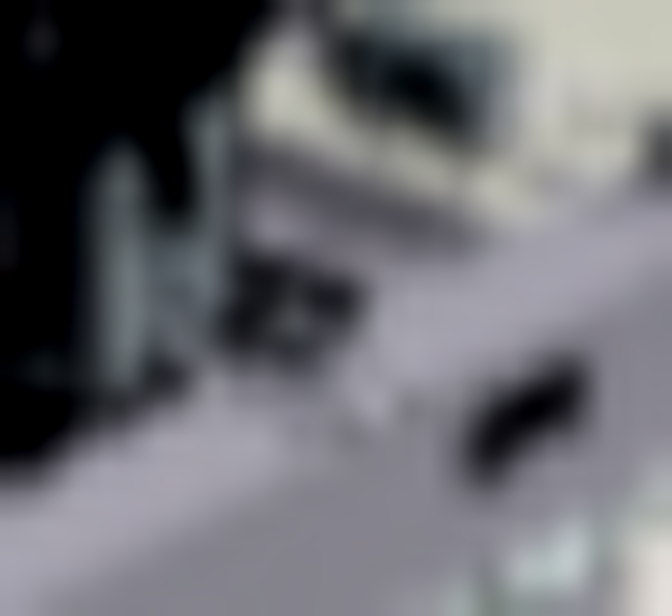

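View pics/k0s.png

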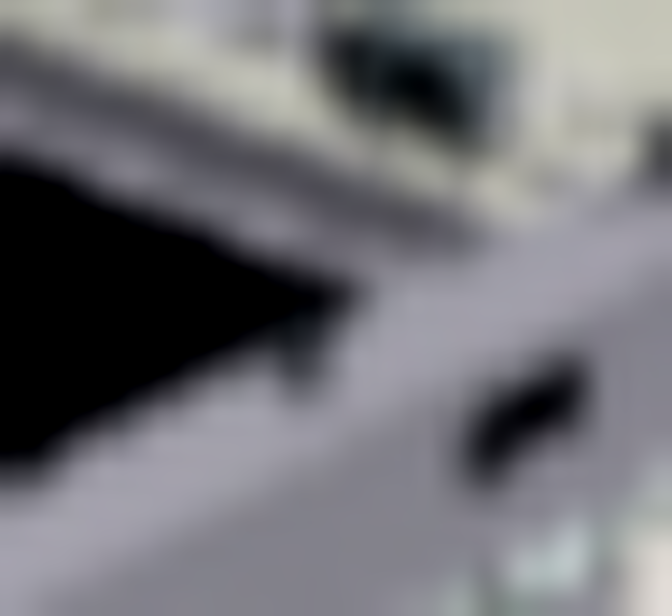

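```bash
python3 - <<'E'
from h import *
s=np.load('k3s.npy');t=np.load('k3t.npy')
def loop(h,yo=0,xo=0):
    # grip distance d from post; oblong centreline
    ye=-.27-.0093-yo; L=[]
    for a in np.linspace(-90,90,13): L.append((10.25*np.sin(np.radians(a))*.001+xo, ye+ .01025*(1-np.cos(np.radians(a)))*.6,h))
    L=[(L[0][0],ye+.026,h)]+L+[(L[-1][0],ye+.026,h)]
    return np.array([tray(l) for l in L])
out=[]
for h in(.003,.006,.011):
    w=np.clip((cv2.resize(s[160:182,248:272],None,fx=14,fy=14,interpolation=cv2.INTER_CUBIC)-30)*1.9,0,255).astype(np.uint8)
    w2=np.clip((cv2.resize(t[152:174,222:246],None,fx=14,fy=14,interpolation=cv2.INTER_CUBIC)-30)*1.9,0,255).astype(np.uint8)
    for im,c,o in((w,'side',(248,160)),(w2,'top',(222,152))):
        q=((proj(loop(h,0,.001),c)-o+.5)*14).astype(int); cv2.polylines(im,[q],False,(0,0,255),1)
        q=((proj([tray([0,-.27,.0]),tray([0,-.27,.01])],c)-o+.5)*14).astype(int); cv2.line(im,tuple(map(int,q[0])),tuple(map(int,q[1])),(0,255,0),1)
    out.append(np.vstack([w,w2]))
cv2.imwrite('pics/k3o.png',cv2.resize(np.hstack(out),(800,488)))
E
```

```text
(no output)
```

View pics/k3o.png

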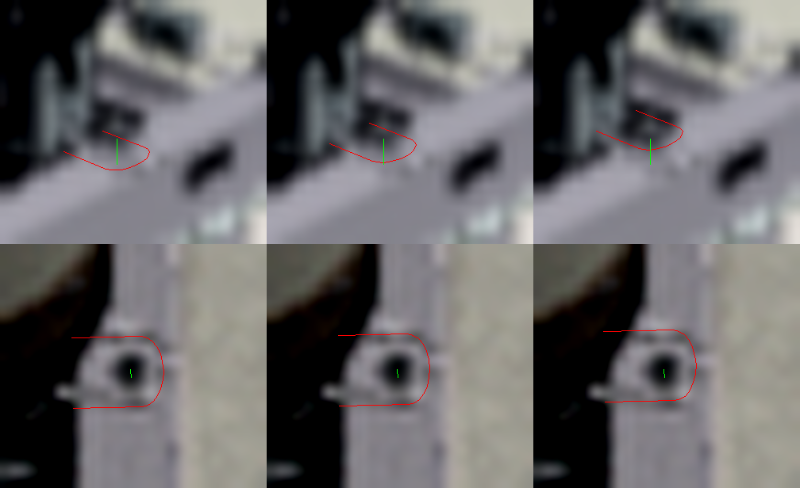

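```bash
python3 - <<'E'
from h import *
s=np.load('k3s.npy');d=s-np.load('side_avg.npy')
k=24;x0,y0,x1,y1=204,144,236,168
w=cv2.resize(np.clip(128+d[y0:y1,x0:x1]*4,0,255).astype(np.uint8),None,fx=k,fy=k,interpolation=cv2.INTER_NEAREST)
for h,col in((.002,(0,0,255)),(.006,(0,255,0)),(.010,(255,0,0)),(.014,(0,255,255))):
    q=((proj([tray([0,-.003,h]),tray([0,-.025,h]),tray([0,-.1,h])],'side')-[x0,y0]+.5)*k).astype(int)
    cv2.polylines(w,[q],False,col,1); cv2.circle(w,tuple(map(int,q[1])),4,col,-1)
cv2.imwrite('pics/k3h.png',w)
E
```

```text
(no output)
```

View pics/k3h.png

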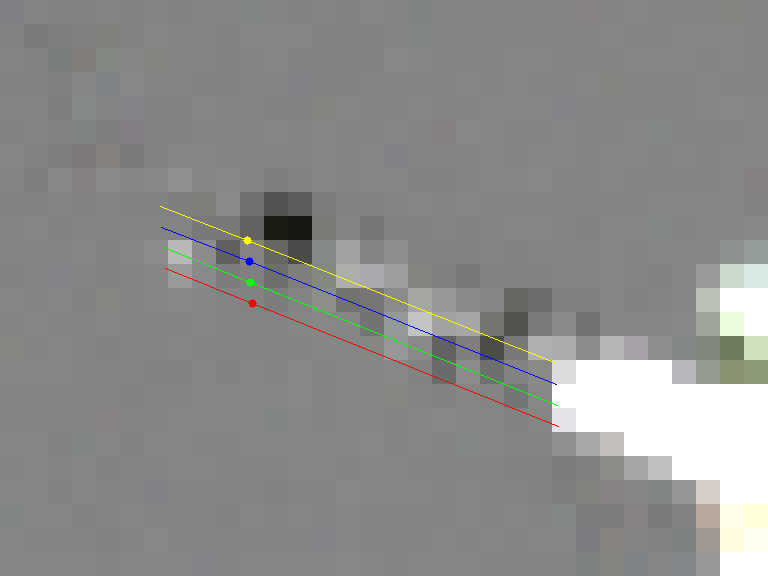

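```bash
python3 -m creep '[[[0,0.01,0.006],[0,0.001,-0.002],1],[[0,0.02,0.013],[0,0.002,-0.0025],1],[[0,0.03,0.013],[0,0.002,-0.0025],1],[[0,0.04,0.013],[0,0.002,-0.0025],1],[[0,0.04,0.013],[0,0.002,-0.0025],1]]' 110
python3 look.py k4; python3 - <<'E'
from h import *
o=robot.observe();print(Rm(o['eef_rot']).round(4))
s=np.load('k4s.npy');d=s-np.load('side_avg.npy')
k=24;x0,y0,x1,y1=204,144,236,168
w=cv2.resize(np.clip(128+d[y0:y1,x0:x1]*4,0,255).astype(np.uint8),None,fx=k,fy=k,interpolation=cv2.INTER_NEAREST)
for h,col in((.002,(0,0,255)),(.006,(0,255,0)),(.010,(255,0,0)),(.014,(0,255,255))):
    q=((proj([tray([0,-.003,h]),tray([0,-.025,h]),tray([0,-.1,h])],'side')-[x0,y0]+.5)*k).astype(int)
    cv2.polylines(w,[q],False,col,1); cv2.circle(w,tuple(map(int,q[1])),4,col,-1)
cv2.imwrite('pics/k4hh.png',w)
E
```

```text
t: 28.05
tool_pos: [0.5782, 0.0893, 0.1378]
eef_rot: [-0.478, 0.527, -0.486, -0.507]
wrist_force: [-0.6, 10.7, 4.6]
grip_width: 0.0095
28.35 [0.57821934 0.08912103 0.13788443] [-1.17633728  9.97637869  4.0707936 ]
[[ 0.0125 -0.9974 -0.0704]
 [-0.0282 -0.0707  0.9971]
 [-0.9995 -0.0105 -0.029 ]]
```

View pics/k4hh.png

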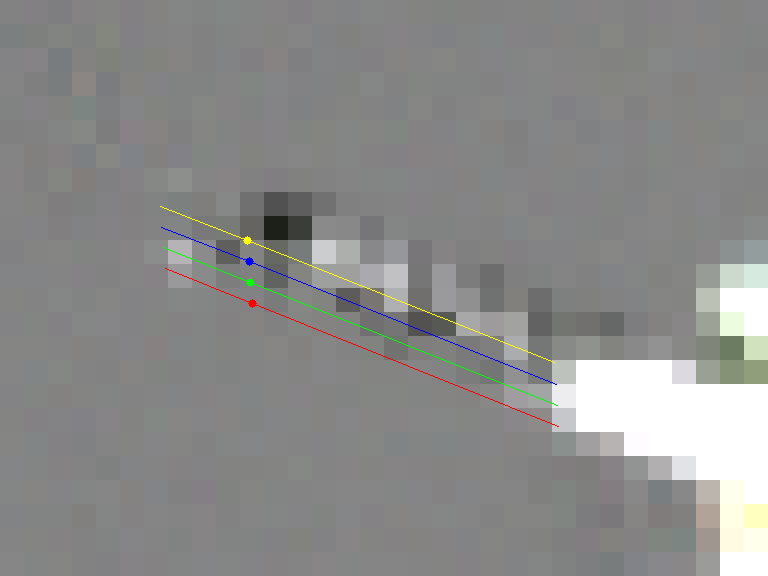

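View pics/k4.png

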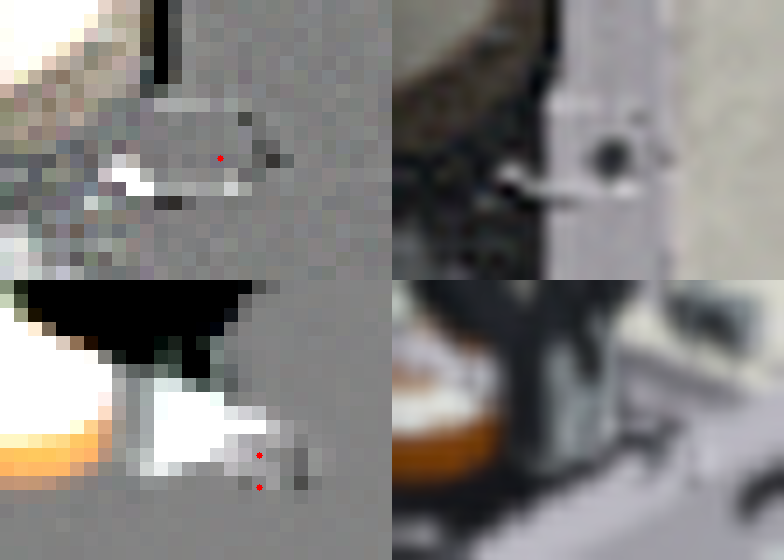

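```bash
python3 -m creep '[[[0,-0.015,0],[0.001,0,-0.002],1],[[0,-0.034,0],[0.002,0.001,-0.0025],1],[[0,-0.034,0],[0.003,0.001,-0.0025],1],[[0,-0.034,0],[0.003,0.001,-0.0025],1]]'|egrep 'pos|force'
python3 look.py k5; python3 -c "
from h import *
o=robot.observe();print(Rm(o['eef_rot']).round(4))"
```

```text
tool_pos: [0.5782, 0.0886, 0.136]
wrist_force: [-1.1, 10.4, 1.6]
29.05 [0.57820834 0.08858803 0.13602487] [-1.42013607 10.10518844  1.59317597]
[[ 0.0131 -0.9974 -0.0714]
 [ 0.0089 -0.0713  0.9974]
 [-0.9999 -0.0137  0.008 ]]
```

View pics/k5.png

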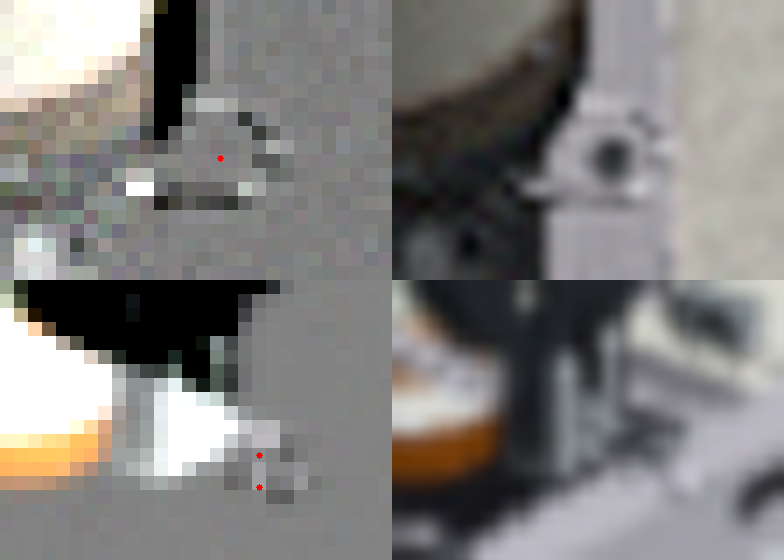

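```bash
python3 -m creep '[[[0,0,0.004],[0.001,0.0015,-0.002],1],[[0,-0.004,0.008],[0.002,0.003,-0.0025],1],[[0,-0.004,0.008],[0.003,0.003,-0.0025],1]]'|egrep 'pos|force'
python3 -m creep '[[[0,0,0],[0.001,0,0.001],1],[[0,0,0],[0.001,0,0.003],1],[[0,0,0],[0.001,0,0.004],1]]'|egrep 'pos|force'
```

```text
tool_pos: [0.5781, 0.0888, 0.1359]
wrist_force: [-2.0, 12.5, 10.1]
tool_pos: [0.5784, 0.094, 0.136]
wrist_force: [-0.1, 6.4, 2.0]
```

```bash
python3 -m creep '[[[0,0,0],[0.001,0.001,0.001],1],[[0,0,0],[0.001,0.001,0.002],1]]'|egrep 'pos|force'
python3 look.py k6; python3 -c "
from h import *
o=robot.observe();print(Rm(o['eef_rot']).round(4))"
```

```text
tool_pos: [0.5773, 0.0958, 0.136]
wrist_force: [-1.0, 1.0, 3.8]
30.15 [0.57731614 0.09577426 0.13597157] [-1.12536772  4.34634678  5.57159296]
[[ 0.015  -0.9972 -0.0738]
 [ 0.0179 -0.0735  0.9971]
 [-0.9997 -0.0163  0.0167]]
```

View pics/k6.png

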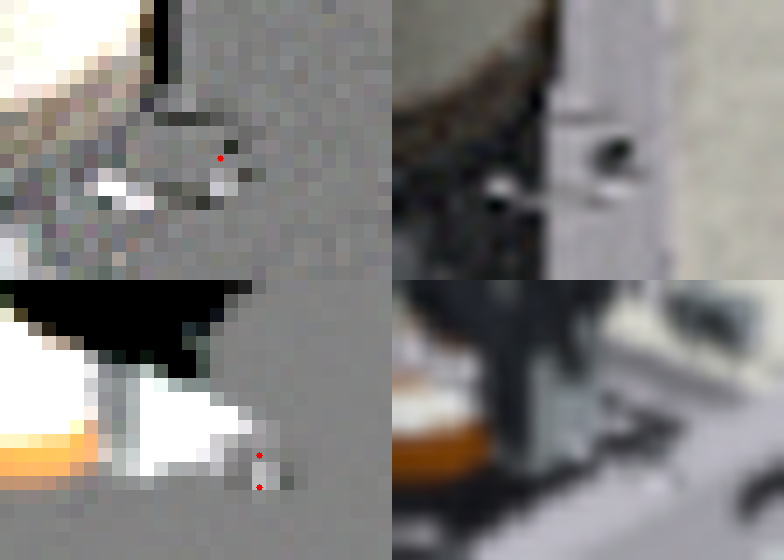

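View pics/k6h.png

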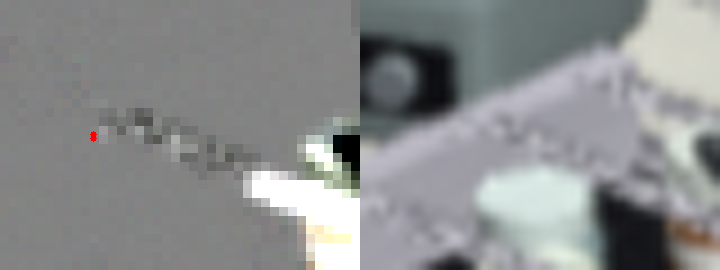

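```bash
python3 -m creep '[[[0,0,0],[0.0005,0,0.0015],1],[[0,0,0],[0,0,0.0015],0.8],[[0,0,0],[0,0,0.0015],0.6],[[0,0,0],[0,0,0.0015],0.5],[[0,0,0],[-0.003,0,0.0015],0.5],[[0,0,0],[-0.015,0,0],0.5],[[0,0,0],[-0.04,0,0],0.5],[[0,0,0],[-0.07,0,0],0.6],[[0,0,0],[-0.1,0,0],0.8],[[0,0,0],[-0.11,0,0],1]]' 60
python3 look.py k7; python3 - <<'E'
from h import *
s=np.load('k7s.npy');d=s-np.load('side_avg.npy')
k=18;x0,y0,x1,y1=204,144,248,176
w=cv2.resize(np.clip(128+d[y0:y1,x0:x1]*4,0,255).astype(np.uint8),None,fx=k,fy=k,interpolation=cv2.INTER_NEAREST)
for h,col in((.002,(0,0,255)),(.006,(0,255,0)),(.010,(255,0,0)),(.014,(0,255,255))):
    q=((proj([tray([0,-.003,h]),tray([0,-.025,h]),tray([0,-.2,h])],'side')-[x0,y0]+.5)*k).astype(int)
    cv2.polylines(w,[q],False,col,1); cv2.circle(w,tuple(map(int,q[1])),4,col,-1)
cv2.imwrite('pics/k7hh.png',w)
E
```

```text
t: 31.15
tool_pos: [0.5774, 0.094, 0.2509]
eef_rot: [-0.492, 0.519, -0.47, -0.517]
wrist_force: [-0.1, -0.1, -0.1]
grip_width: 0.006
31.45 [0.57479397 0.0936     0.24419674] [-0.59599915  0.79074163  0.61885869]
```

View pics/k7.png

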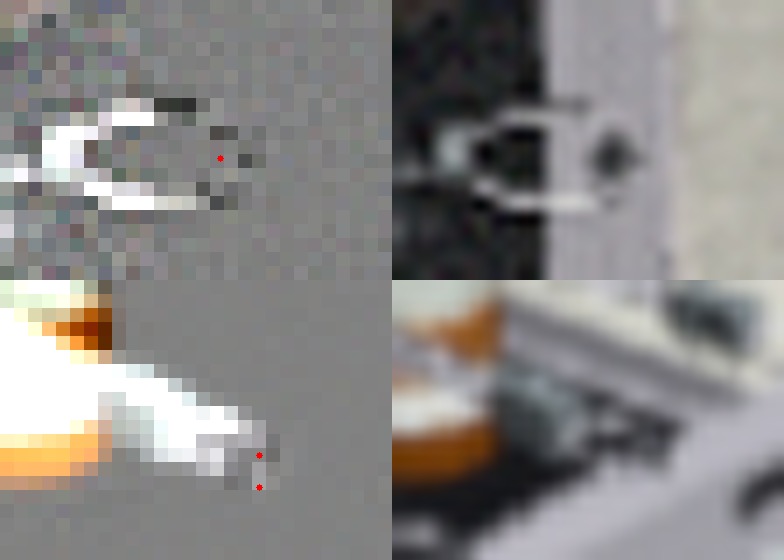

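View pics/k7hh.png

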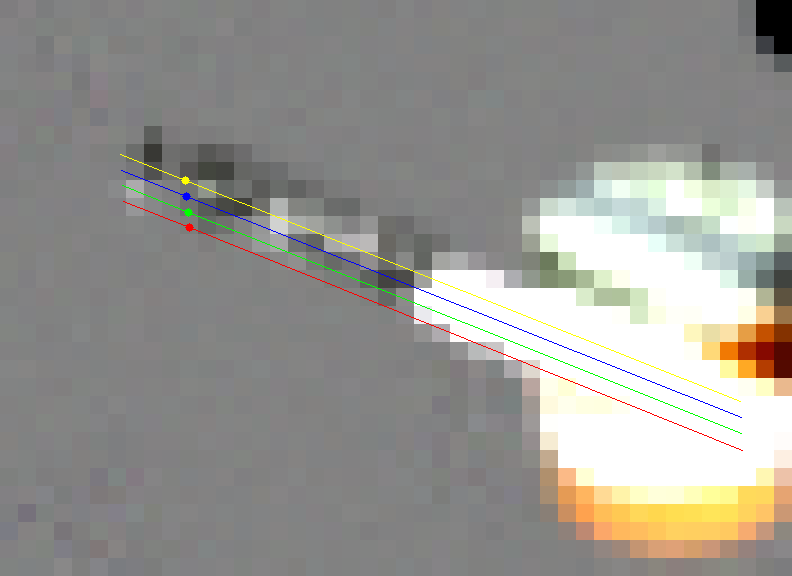

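```bash
python3 - <<'E'
from h import *
s=np.load('k7s.npy');t=np.load('k7t.npy')
w=np.clip((cv2.resize(s[145:195,200:285],None,fx=9,fy=9,interpolation=cv2.INTER_CUBIC)-20)*1.7,0,255).astype(np.uint8)
cv2.imwrite('pics/m1.png',w)
w=np.clip((cv2.resize(t[130:195,140:245],None,fx=7,fy=7,interpolation=cv2.INTER_CUBIC)-20)*1.7,0,255).astype(np.uint8)
cv2.imwrite('pics/m1t.png',w)
for r in (-.08,0,.08):
    print(r,((proj([tray([r,-.27,0]),tray([r,-.27,.01])],'side')-[200,145]+.5)*9).round(0).tolist())
E
```

```text
-0.08 [[400.0, 338.0], [399.0, 317.0]]
0 [[527.0, 268.0], [527.0, 248.0]]
0.08 [[647.0, 203.0], [647.0, 183.0]]
```

View pics/m1.png

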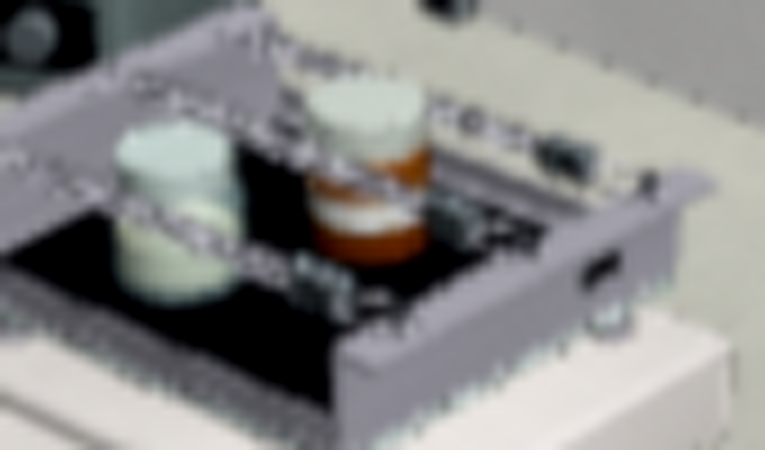

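View pics/m1t.png

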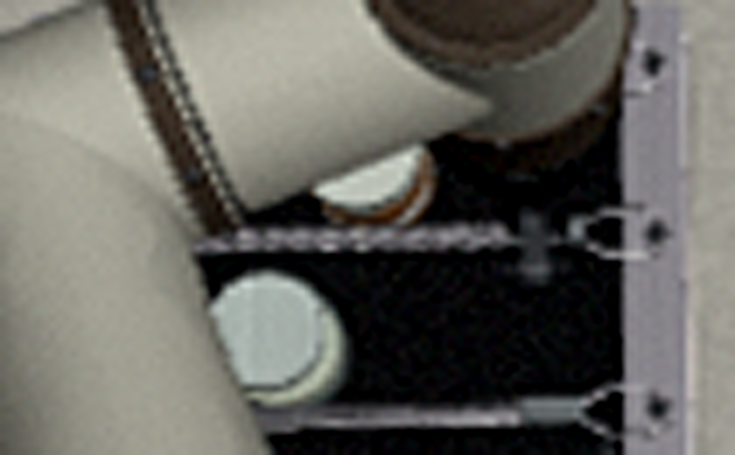

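```bash
python3 - <<'E'
from h import *
s=np.load('k7s.npy');t=np.load('k7t.npy');ta=np.load('top_avg.npy')
o=[];o2=[]
for r in(-.08,0,.08):
    q=proj([tray([r,-.27,0])],'side')[0]
    M=np.float32([[14,0,170-14*(q[0]+0.0)],[0,14,190-14*q[1]]])
    w=cv2.warpAffine(np.clip((s-20)*1.7,0,255).astype(np.uint8),M,(260,280),flags=cv2.INTER_CUBIC); cv2.circle(w,(170,190),2,(0,0,255),-1); o.append(w)
    q=proj([tray([r,-.27,.01])],'top')[0]
    M=np.float32([[14,0,200-14*q[0]],[0,14,100-14*q[1]]])
    w=cv2.warpAffine(np.clip(((t if r<=0 else ta)-20)*1.7,0,255).astype(np.uint8),M,(260,200),flags=cv2.INTER_CUBIC); cv2.circle(w,(200,100),2,(0,0,255),-1); o2.append(w)
cv2.imwrite('pics/m2.png',np.vstack([np.hstack(o),np.hstack(o2)]))
E
```

View pics/m2.png

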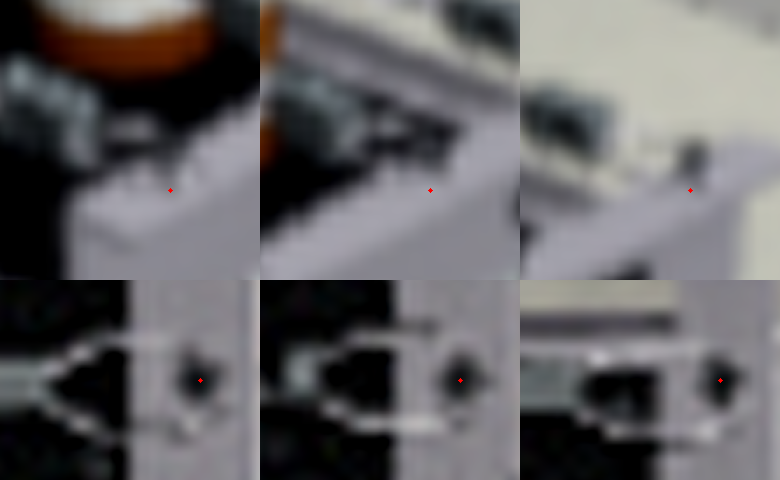

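```bash
python3 - <<'E'
from h import *
s=np.load('k7s.npy')
o=[]
for r in(-.08,0,.08):
    q=proj([tray([r,0,0]),tray([r,-.1,.002]),tray([r,-.025,.002])],'side')
    M=np.float32([[14,0,40-14*q[0][0]],[0,14,120-14*q[0][1]]])
    w=cv2.warpAffine(np.clip((s-40)*2,0,255).astype(np.uint8),M,(260,300),flags=cv2.INTER_CUBIC); 
    for p in q: cv2.circle(w,tuple(int(v) for v in (M[:,:2]@p+M[:,2])),2,(0,0,255),-1)
    o.append(w)
cv2.imwrite('pics/m3.png',np.hstack(o))
o=robot.observe();print(o['tool_pos'],o['t'])
E
```

```text
[0.57479397 0.0936     0.24419674] 31.45
```

View pics/m3.png

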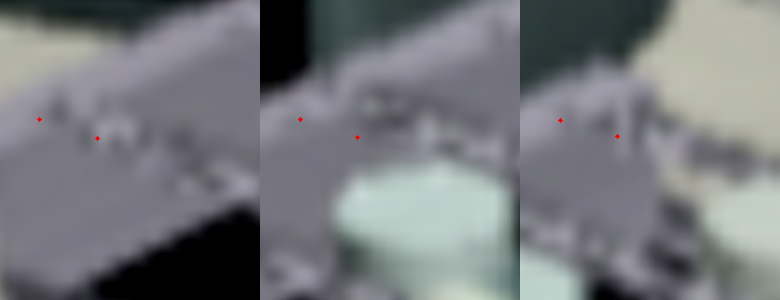

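```bash
python3 -c "
from h import *
plan([.5618,.2891,.195],183)"
```

```text
turn [0.0212, 0.0161, 0.0128] shift [0.0523, -0.0008, 0.1951] dist 0.202 rot 1.7
```

```bash
python3 -m creep '[[[0.01,0.008,0.006],[0.002,0,0.03],1],[[0.021,0.016,0.013],[0.01,0,0.07],1],[[0.021,0.016,0.013],[0.02,0,0.11],1],[[0.021,0.016,0.013],[0.035,0,0.15],1],[[0.021,0.016,0.013],[0.048,-0.001,0.18],1],[[0.021,0.016,0.013],[0.052,-0.001,0.195],1],[[0.021,0.016,0.013],[0.052,-0.001,0.195],1],[[0.021,0.016,0.013],[0.052,-0.001,0.195],1]]'
python3 -c "
from h import *
plan([.5618,.2891,.165],183)"
```

```text
t: 32.25
tool_pos: [0.562, 0.2885, 0.195]
eef_rot: [0.486, -0.513, 0.487, 0.513]
wrist_force: [0.4, -1.0, 0.4]
grip_width: 0.0001
 turn [0.0003, -0.0009, -0.001] shift [0.03, 0.0001, 0.0007] dist 0.030 rot 0.1
```

```bash
python3 -m creep '[[[0,0,0],[0.01,0,0],1],[[0,0,0],[0.022,0,0],1],[[0,0,0],[0.028,0,0],1],[[0,0,0],[0.03,0,0],1]]' | egrep 'pos|force'
for i in 1 2 3; do python3 -m creep '[[[0,0,0],[0.0015,0,0],1],[[0,0,0],[0.003,0,0],1]]'|egrep 'pos|force'; done
```

```text
tool_pos: [0.5615, 0.2873, 0.1635]
wrist_force: [0.8, 0.4, -1.8]
tool_pos: [0.5619, 0.2871, 0.1609]
wrist_force: [-0.3, -1.0, 3.7]
tool_pos: [0.5624, 0.2873, 0.1592]
wrist_force: [-0.4, -1.3, 5.8]
tool_pos: [0.5627, 0.2874, 0.1569]
wrist_force: [-1.3, -1.7, 5.4]
```

```bash
for i in 1 2 3; do python3 -m creep '[[[0,0,0],[0.0015,0.0002,0],1],[[0,0,0],[0.003,0.0004,0],1]]'|egrep 'pos|force'; done
```

```text
tool_pos: [0.5626, 0.2876, 0.1542]
wrist_force: [-0.5, -0.3, 4.7]
tool_pos: [0.5626, 0.2878, 0.1518]
wrist_force: [-1.8, -0.6, 10.2]
tool_pos: [0.5628, 0.2879, 0.1514]
wrist_force: [-4.4, -2.7, 16.6]
```

```bash
python3 -m creep '[[[0,0,0],[-0.01,0,0],1],[[0,0,0],[-0.04,0,0],1],[[0,0,0],[-0.08,0,0],1],[[0,0,0],[-0.11,0.02,-0.03],1],[[0,0,0],[-0.13,0.04,-0.07],1],[[0,0,0],[-0.14,0.06,-0.11],1],[[0,0,0],[-0.14,0.08,-0.15],1],[[0,0,0],[-0.14,0.1,-0.2],1],[[0,0,0],[-0.14,0.12,-0.25],1],[[0,0,0],[-0.14,0.13,-0.29],1],[[0,0,0],[-0.14,0.13,-0.33],1],[[0,0,0],[-0.14,0.13,-0.34],1]]'
python3 look.py n1; python3 - <<'E'
from h import *
s=np.load('n1s.npy');t=np.load('n1t.npy')
o=[]
for r in(-.08,0,.08):
    q=proj([tray([r,0,0]),tray([r,-.1,.002]),tray([r,-.025,.002])],'side')
    M=np.float32([[14,0,40-14*q[0][0]],[0,14,120-14*q[0][1]]])
    w=cv2.warpAffine(np.clip((s-40)*2,0,255).astype(np.uint8),M,(260,200),flags=cv2.INTER_CUBIC); 
    for p in q: cv2.circle(w,tuple(int(v) for v in (M[:,:2]@p+M[:,2])),2,(0,0,255),-1)
    o.append(w)
o2=[]
for r in(-.08,0,.08):
    q=proj([tray([r,-.27,0])],'side')[0]
    M=np.float32([[14,0,170-14*(q[0]+0.0)],[0,14,190-14*q[1]]])
    w=cv2.warpAffine(np.clip((s-20)*1.7,0,255).astype(np.uint8),M,(260,280),flags=cv2.INTER_CUBIC); cv2.circle(w,(170,190),2,(0,0,255),-1); o2.append(w)
cv2.imwrite('pics/n2.png',np.vstack([np.hstack(o),np.hstack(o2)]))
w=np.clip((cv2.resize(t[130:195,140:245],None,fx=7,fy=7,interpolation=cv2.INTER_CUBIC)-20)*1.7,0,255).astype(np.uint8)
cv2.imwrite('pics/n2t.png',w)
w=np.clip((cv2.resize(s[135:205,185:285],None,fx=8,fy=8,interpolation=cv2.INTER_CUBIC)-20)*1.6,0,255).astype(np.uint8)
cv2.imwrite('pics/n2s.png',w)
E
```

```text
t: 35.05
tool_pos: [0.4497, -0.0611, 0.2904]
eef_rot: [-0.489, 0.514, -0.486, -0.511]
wrist_force: [0.5, -0.2, -0.0]
grip_width: -0.0002
35.35 [ 0.45079763 -0.05749501  0.29053913] [-0.02251118 -0.96576069  0.43122836]
```

View pics/n2.png

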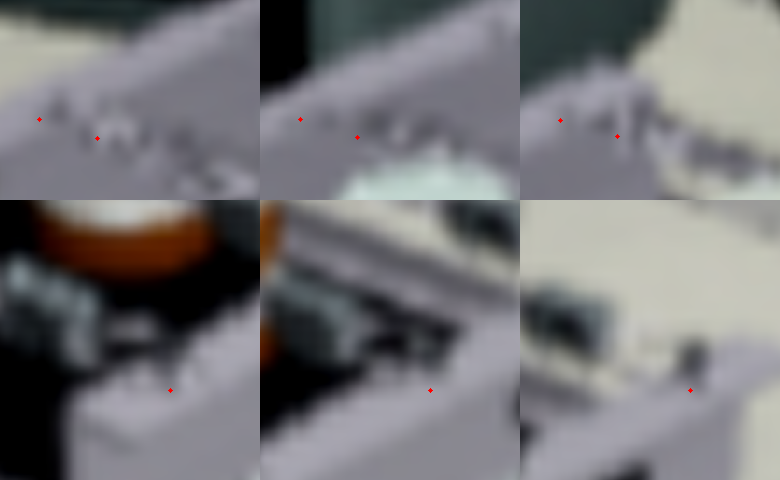

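View pics/n2t.png

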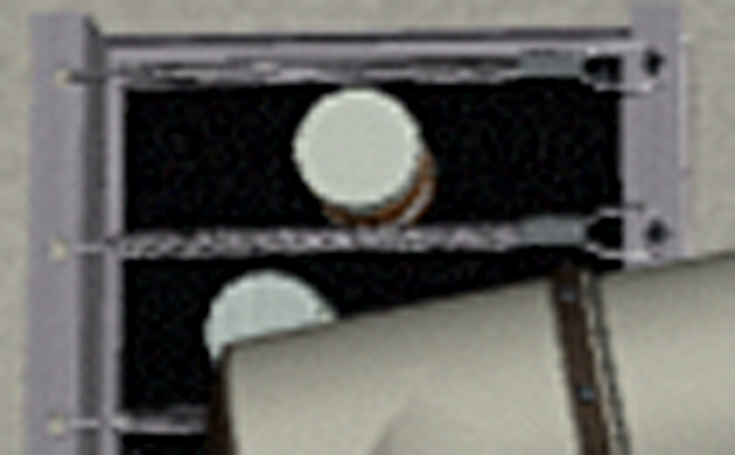

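View pics/n2s.png

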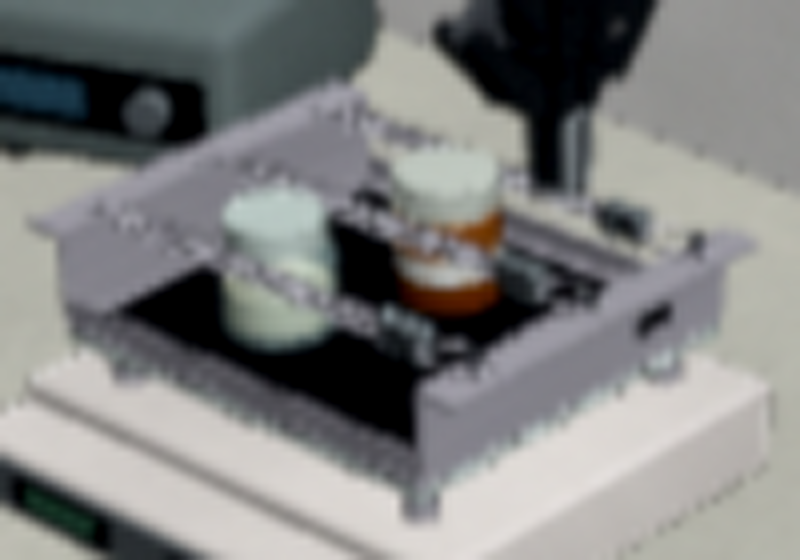

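```bash
python3 - <<'E'
from h import *
s=np.load('n1s.npy');t=np.load('n1t.npy');d=s-np.load('side_avg.npy')
def loop(r,h):
    ye=-.27-.00475; L=[]
    for a in np.linspace(-90,90,13): L.append((10.25*np.sin(np.radians(a))*.001+r, ye+ .01025*(1-np.cos(np.radians(a)))*.6,h))
    L=[(r-.003,ye+.035,h),(L[0][0],ye+.026,h)]+L+[(L[-1][0],ye+.026,h),(r+.003,ye+.035,h)]
    b=[(r-.006,-.27+.0325,h+.009),(r-.006,-.27+.0605,h+.009),(r+.006,-.27+.0605,h+.009),(r+.006,-.27+.0325,h+.009),(r-.006,-.27+.0325,h+.009),(r-.006,-.27+.0325,h-.009),(r-.006,-.27+.0605,h-.009)]
    return np.array([tray(l) for l in L]),np.array([tray(l) for l in b])
rows=[]
for r in(-.08,0,.08):
    o=[]
    for h in(None,.002,.008):
        q=proj([tray([r,-.27,0])],'side')[0]; k=14
        M=np.float32([[k,0,180-k*q[0]],[0,k,140-k*q[1]]])
        w=cv2.warpAffine(np.clip((s-20)*1.7,0,255).astype(np.uint8),M,(250,190),flags=cv2.INTER_CUBIC)
        if h: 
            for P in loop(r,h): cv2.polylines(w,[((proj(P,'side'))@M[:,:2].T+M[:,2]).astype(int)],False,(0,0,255),1)
        o.append(w)
    rows.append(np.hstack(o))
cv2.imwrite('pics/n3.png',np.vstack(rows))
E
```

```text
(no output)
```

View pics/n3.png

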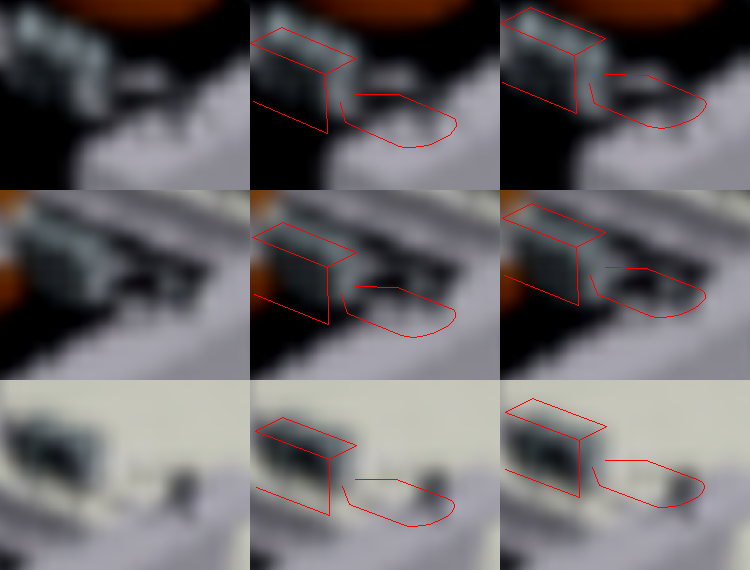

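```bash
python3 -c "
from h import *
plan([.5719,.0959,.25],183);plan([.5719,.0959,.175],183)"
```

```text
turn [0.0031, -0.0004, 0.0048] shift [0.0411, -0.1292, 0.1465] dist 0.200 rot 0.3
 turn [0.0031, -0.0004, 0.0048] shift [0.1161, -0.1289, 0.1465] dist 0.227 rot 0.3
```

```bash
python3 -m creep '[[[0,0,0],[0,-0.03,0.03],1],[[0.003,0,0.004],[0.01,-0.06,0.065],1],[[0.003,0,0.004],[0.02,-0.09,0.1],1],[[0.003,0,0.004],[0.035,-0.12,0.135],1],[[0.003,0,0.004],[0.045,-0.129,0.1465],1],[[0.003,0,0.004],[0.075,-0.129,0.1465],1],[[0.003,0,0.004],[0.1,-0.129,0.1465],1],[[0.003,0,0.004],[0.116,-0.129,0.1465],1],[[0.003,0,0.004],[0.116,-0.129,0.1465],1]]'
python3 -c "
from h import *
plan([.5719,.0959,.165],183)"
```

```text
t: 36.25
tool_pos: [0.57, 0.0962, 0.1722]
eef_rot: [0.485, -0.512, 0.488, 0.514]
wrist_force: [0.3, -0.3, 0.3]
grip_width: 0.0001
 turn [0.0013, -0.0021, -0.0054] shift [0.0072, -0.0019, -0.0004] dist 0.007 rot 0.3
```

```bash
python3 -m creep '[[[0,0,0],[0.004,-0.0019,0],1],[[0,0,0],[0.008,-0.0019,0],1],[[0,0,0],[0.0095,-0.0019,0],1]]' | egrep 'pos|force'
for i in 1 2 3; do python3 -m creep '[[[0,0,0],[0.0013,0,0],1],[[0,0,0],[0.0025,0,0],1]]'|egrep 'pos|force'; done
```

```text
tool_pos: [0.572, 0.0966, 0.163]
wrist_force: [-0.2, 0.4, 0.9]
tool_pos: [0.5722, 0.0966, 0.161]
wrist_force: [-0.1, 0.4, -0.0]
tool_pos: [0.5724, 0.0966, 0.1587]
wrist_force: [0.6, -0.3, 0.1]
tool_pos: [0.5724, 0.0965, 0.1561]
wrist_force: [0.0, -0.7, 0.1]
```

```bash
python3 -m creep '[[[0,0,0],[0.001,0,0],1],[[0,0,0],[0.0015,0,0],1]]'|egrep 'pos|force'; python3 -m creep '[[[0,0,0],[0.001,0,0],1],[[0,0,0],[0.0015,0,0],1]]'|egrep 'pos|force'
```

```text
tool_pos: [0.5722, 0.0965, 0.1553]
wrist_force: [-2.9, 0.1, 6.2]
tool_pos: [0.5723, 0.0965, 0.1552]
wrist_force: [-4.2, 0.5, 9.1]
```

```bash
python3 -m creep '[[[0,0,0],[-0.01,0,0],1],[[0,0,0],[-0.04,0,0],1],[[0,0,0],[-0.08,0,0],1],[[0,0,0],[-0.11,0.02,-0.02],1],[[0,0,0],[-0.13,0.04,-0.06],1],[[0,0,0],[-0.14,0.06,-0.1],1],[[0,0,0],[-0.14,0.08,-0.14],1],[[0,0,0],[-0.14,0.09,-0.18],1],[[0,0,0],[-0.14,0.09,-0.22],1],[[0,0,0],[-0.14,0.09,-0.26],1],[[0,0,0],[-0.14,0.09,-0.3],1],[[0,0,0],[-0.14,0.09,-0.3],1],[[0,0,0],[-0.14,0.09,-0.3],1]]'
python3 look.py p1; python3 - <<'E'
from h import *
s=np.load('p1s.npy');t=np.load('p1t.npy')
w=np.clip((cv2.resize(t[125:235,140:245],None,fx=5.4,fy=5.4,interpolation=cv2.INTER_CUBIC)-20)*1.7,0,255).astype(np.uint8)
cv2.imwrite('pics/p2t.png',w)
cv2.imwrite('pics/p2s.png',cv2.resize(np.clip(s*1.4,0,255).astype(np.uint8),(768,576)))
E
```

```text
t: 38.85
tool_pos: [0.4989, -0.2084, 0.2958]
eef_rot: [0.486, -0.513, 0.488, 0.513]
wrist_force: [0.3, 0.4, 0.4]
grip_width: 0.0005
39.15 [ 0.49925201 -0.20668611  0.29620784] [ 0.55384753 -1.21773838  0.00366279]
```

View pics/p2t.png

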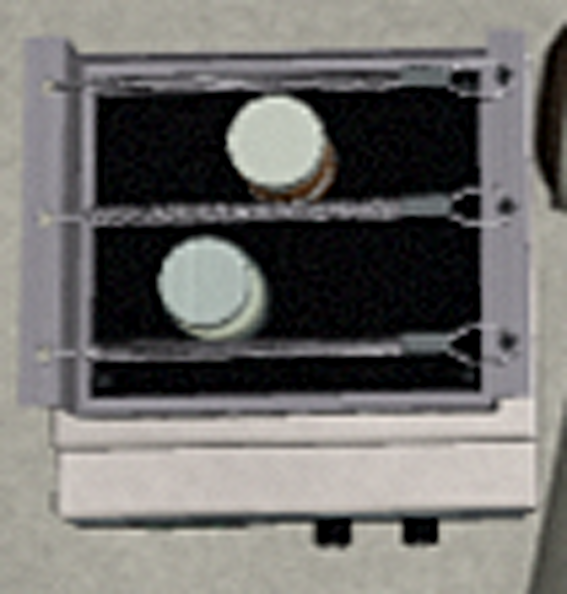

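View pics/p2s.png

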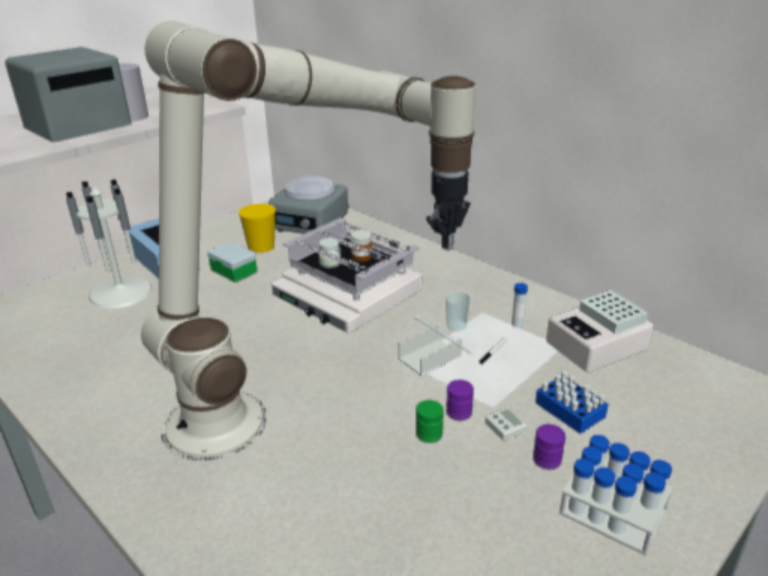

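View pics/p1.png

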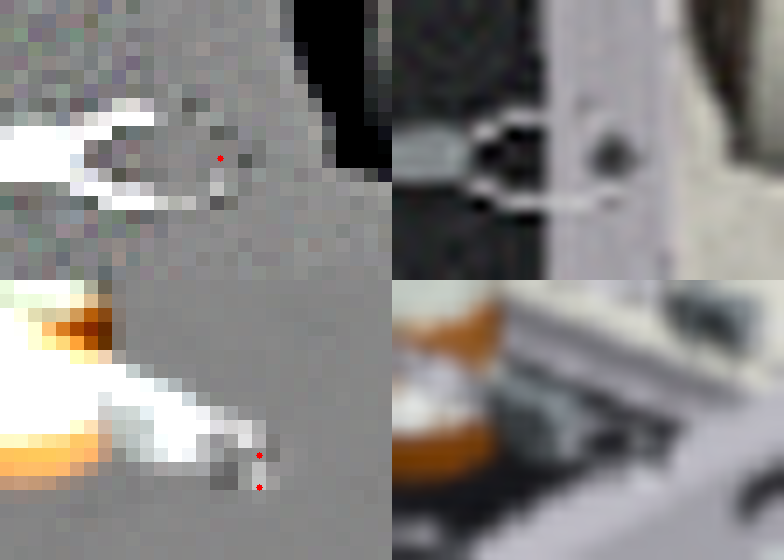

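The top picture shows the middle spring straight from the hole (44,218) to the post (505,207), like its neighbours. The jar stands at (277,143), and everything else is where it was. Signing off.

```bash
python3 -c "
from h import *
print(robot.sign_off(), robot.observe()['t'])"
```

```text
the job is handed in; nothing more can be done
the job is handed in; nothing more can be done
```

The tray is ready. The amber jar stands upright in the back bay and the loose spring is fitted across the middle row. I handed the job in at about 39 s of the 51 s allowed, with the arm clear of everything.

- **Jar:** I lowered it until I felt the tray floor, at about 6 N, then let go. In the top view it is about 1 mm (x) and 3 mm (y) from the bay's middle.
- **Spring:** The hook went into the hole without contact. I stretched the spring to about 11 N, passed the loop over the post and let the post take the pull.
- **A problem, mended:** When I first released the spring, the hook end was still about 9 mm too high, held by friction. I pressed it down with the shut fingers until it met a hard stop at 10–17 N. A side picture taken after that showed it level with its neighbours.
- **Loop height:** Pressing on the grip block put the loop end's axis about 1 mm above the lip, which is below the post's head. The pictures do not clearly show the wire under the head; that rests on this touch and on the seated distance.
- **Last pictures:** The middle row looks like its two neighbours, and nothing else appears to have moved. I did not recheck the hook in close-up after the final press on the grip block; it looked unchanged in the top view.

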